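# Pack the striker case and glide its frosted door shut

### The job

Pack the walnut case: take the cedar striker box from its slanted easel and lay it flat and lengthwise in the long empty bay, and lay the round onyx disc flat in the empty bay beside the violet striker, setting both down rather than dropping them, so that nothing stands above the rim. Then slide the frosted door fully shut over them as the check; it must glide across without catching on anything in the case. Leave the violet striker lying in its bay and the other things on the table undisturbed.

Things in the scene. Friction and masses are not known exactly. Their poses are not given: they have to be found in the camera images.
- case: Fixed walnut case; origin on the table under the middle of its open tray, z up, y along the brass tracks. Tray inside 195 (x) by 160 (y) mm, floor z = 8, rim z = 46 mm. Tracks 8 mm wide outside x = -97.5 and 97.5 mm rise to z = 58. Wall 8 mm thick at -y; at +y a solid deck, top z = 45, y 80 to 302 mm, where the door parks. Dark ledges, top z = 20 mm, part the red-floored bays.
- long_bay (a point): Centre of the floor of the long bay for the cedar box, axes as the case's: 54 mm along x, 160 mm along y. At case x = -46.5, y = 0, z = 8 mm. Ledge 24 mm wide on its -x side, then the side wall; ledge 22 mm wide on its +x side; tray walls at its y ends. The rim is 38 mm above this floor, the ledges 12 mm.
- disc_bay (a point): Centre of the floor of the empty bay for the onyx disc, axes as the case's: 72 mm along x, 74 mm along y. At case x = 38.5, y = -43, z = 8 mm. Ledge 22 mm wide on its -x side, 23 mm wide on its +x side, ledge 12 mm wide on its +y side with the violet striker's like bay beyond; tray wall on its -y side.
- door (a joint): Opening in m of the frosted door with brass edges: 0 = fully shut over the tray, grows towards the case's +y, at most 0.200. Starts 0.172 to 0.200 open, clear of the tray. Panel 194 (x) by 172 (y) mm, underside at z = 47.5, top at z = 53.5 mm over the table; when shut it is centred over the tray. About 1.5 N of friction; stays where it is left.
- door_grip (a point): Point on the brass pull of the door, 10 mm below the pull's top. The pull is an upright fin in the middle of the door: 64 mm along the case's x, 12 mm thick along y, standing 30 mm above the door's top face (to z = 83.5 mm). Axes as the case's.
- cedar_c (a point): Centre of the cedar striker box (reddish wood with dark seam and brass clasp band), loose: 130 mm along its x, 45 mm along its y, 32 mm thick along its z; about 0.15 kg. At the start it lies lengthwise on the easel's slope: its x points up the slope, its z is square to the slope.
- cedar: The same cedar box; origin at the centre of its underside (16 mm below its centre along its z).
- onyx_c (a point): Centre of the black onyx paperweight disc with a pale inlay, loose: 62 mm across, 32 mm thick along its z; about 0.26 kg. At the start it lies flat within 15 mm of the middle of the plinth.
- onyx: The same onyx disc; origin at the centre of its underside.
- easel: Fixed wooden easel, origin on the table under its middle: a slope 140 mm long by 80 mm wide rising towards its +x at 32 degrees (0.56 rad) from level, with a low brass lip (10 mm above the slope) at its lower end. The cedar box lies on it at the middle.
- riser: Fixed walnut plinth 110 x 110 x 30 mm, origin at the centre of its underside; the onyx disc lies on it.
- violet: Violet acrylic striker, 60 mm across and 24 mm thick, loose, already lying in its bay of the case; origin at the centre of its underside; leave it there.
- queen: Silver-plated queen coin, 64 mm across and 10 mm thick with a red centre, lying on the table; bystander.
- jar: White closed jar with a blue cap, 70 mm across, 75 mm tall; bystander.
- brush: Small brush about 170 mm long, lying on the table; bystander.
- men: Short black stack of playing pieces, a cylinder 64 mm across and 36 mm tall, close in front of the robot; bystander.
Mind the look-alikes: they are no part of the job. Leave any red or yellow look-alike of the onyx alone.

How it is judged:
On the way:
1. both the cedar box and the onyx disc lie flat in their bays, released, with the door still at least 140 mm open (x of cedar_c in the frame of case between -0.0545 and -0.0385 m and y of cedar_c in the frame of case between -0.02 and 0.02 m and z of cedar_c in the frame of case between 0.02 and 0.028 m and angle between the z axis of each of cedar_c, onyx_c and the z axis of case, either way round below 0.08 rad and x of onyx_c in the frame of case between 0.0305 and 0.0465 m and y of onyx_c in the frame of case between -0.052 and -0.034 m and z of onyx_c in the frame of case between 0.02 and 0.028 m and contact force between the fingers and cedar below 0.05 N and contact force between the fingers and onyx below 0.05 N and linear speed of each of cedar, onyx below 0.03 m/s and value of joint door above 0.14 m), for 0.2 s.
At the end, for the whole second after the job is handed in: Door shut within 6 mm; cedar box and onyx disc flat (0.08 rad) on the floors of their bays (height within 4 mm, box within 20 mm of the bay's middle lengthwise); violet striker on the floor of its own bay; all released and at rest (x of cedar_c in the frame of case between -0.0545 and -0.0385 m and y of cedar_c in the frame of case between -0.02 and 0.02 m and z of cedar_c in the frame of case between 0.02 and 0.028 m and angle between the z axis of each of cedar_c, onyx_c and the z axis of case, either way round below 0.08 rad and x of onyx_c in the frame of case between 0.0305 and 0.0465 m and y of onyx_c in the frame of case between -0.052 and -0.034 m and z of onyx_c in the frame of case between 0.02 and 0.028 m and x of violet in the frame of case between 0.0285 and 0.0485 m and y of violet in the frame of case between 0.032 and 0.054 m and z of violet in the frame of case between 0.004 and 0.012 m and linear speed of each of cedar, onyx below 0.03 m/s and contact force between the fingers and cedar below 0.05 N and contact force between the fingers and onyx below 0.05 N and value of joint door below 0.006 m and velocity of joint door below 0.01 m/s); the robot touches nothing.
It fails at once if the door catches on, or is struck by, the cedar box, onyx disc or violet striker (over 10 N) (contact force between door and cedar above 10 N or contact force between door and onyx above 10 N or contact force between door and violet above 10 N).
It fails at once if the cedar box or onyx disc is dropped (falls free faster than 0.7 m/s, some 25 mm) ((contact force between the fingers and cedar below 0.01 N and linear speed of cedar above 0.7 m/s) or (contact force between the fingers and onyx below 0.01 N and linear speed of onyx above 0.7 m/s)).
It fails at once if the violet striker is knocked or lifted out of its bay (moved over 25 mm) (distance of violet from where it was at the start of the episode above 0.025 m).
It fails at once if the queen coin, jar, brush or black stack is disturbed (moved over 30 mm) (distance of any of queen, jar, brush, men from where it was at the start of the episode above 0.03 m).
It also fails if it takes over 72 s, if anything falls off the work surface, if the arm or the gripper's body presses on something with over 40 N, if the wrist force passes 120 N, or if a joint passes its speed limit or range.

### The arm

A 6-joint arm with a two-finger parallel gripper is mounted at the origin on the work surface. World frame = base frame: x ahead of the robot, y to its left, z up, the work surface at z = 0. Lengths are in m, angles in rad, forces in N, time in s.
With the tool pointing down it reaches from about 0.35 to 0.975 m from the base axis. Payload 4.9 kg.
Tool frame: the origin (TCP) lies at the very end of the fingers, on their centre line; the grasp point (between the pads) lies behind it (bot.grasp_offset is the z of the grasp point in the tool frame, in m); z points along the fingers, y is the direction in which the jaws open and shut (so a half turn about z gives the same grasp; the last joint's range is limited). The gripper opens to 85 mm and grips with 20 to 120 N. Pads are 22 mm wide; open, the fingers measure 114 mm over their backs; the gripper's body (76 mm by 85 mm) begins 54 mm behind the grasp point. The pads swing forward as they close: fully open they stand 13 mm farther back than shut.
Start: joints at [-1.366, 0.053, 1.613, -0, 1.476, -0.119], TCP at [0.199, -0.593, 0.201] pointing down, gripper open.
Joint ranges: [-3.01, 3.01], [-1.01, 2.22], [0.06, 2.58], [-1.02, 4.17], [0.09, 2.62], [-3.14, 3.14]. Speed limits (rad/s): [2.57, 2.57, 3.14, 3.14, 3.14, 3.14].

### API

Orientations are given as a unit quaternion [w, x, y, z].
In Python, from bench import bot gives the robot as it stands. The module is installed in compiled form; this text tells all that it offers.
- The arm moves only by the shell command python3 -m jog 'ROWS' [FORCE]. ROWS is JSON, a list of rows, each a list of 7 numbers: the shift along the world's x, y, z in mm, then the turn, a rotation vector about the world's x, y, z in rad, then the finger opening in mm, from 0 to 85.4. In form: [[dx, dy, dz, rx, ry, rz, fingers], ...]. A call has exactly 8 rows; each row shifts and turns the commanded pose from where the row before left it; what a row does not reach is not made up. A row lasts 1/10 s, in which the tool goes at most 50 mm and 8.59 degrees, less where a joint would pass 70% of its speed; a pose out of reach is approached as far as the arm can. A call is refused whole if a number of a shift passes 50 or a number of a turn 0.15, either way. A call with a gripper value outside its range is refused whole. The fingers move at their own pace and stop on an object; FORCE is the grip in N (left out, the last holds). Time passes only in rows, so rows that do not move let the fingers close, or fill a call up. It gives the time, the measured TCP pose, the force and the opening at its end, in the units of the state.
- bot.sense(): the state, without advancing time (a new reading comes with each control period).
- bot.get_image(name): name is "scene" or "top" or "wrist"; returns a dict with "img" (400x640x3 uint8, red, green, blue), "depth" (400x640 float32, m along the optical axis (not along the pixel's ray), 0 where there is no reading), "K" (3x3 intrinsics, pixels), "rvec" (rotation vector, rad) and "tvec" (3), from world to camera coordinates, as OpenCV has them. Camera axes: x right, y down, z forward; pixel columns grow to the right and rows downward; lengths in m; the calibration is good to about 2 mm. A picture is of the moment at which its call begins.
- bot.sign_off(): hands the job in, once; it reports no verdict.
The state is a dict: "clock": time; "q": joint angles; "qvel": joint speeds; "joint_torque": joint torques, N m; "eef_pos": TCP position; "tcp_rot": TCP orientation; "wrist_force": force on the tool from outside, world axes, zero at the start; "ft_torque": the same for the moment, N m; "opening": finger opening in m.
Only numpy, scipy, OpenCV 4.12 (cv2) and the standard library are available. Lean on these libraries where they do the work, as an engineer would, in place of code of your own. Each camera call takes 0.05 s, during which the arm holds its last target.

## Working session

There is one attempt and no reset: what is moved stays moved. The work goes in short steps, Python scripts to look and compute and a shell command to move; the robot and the scene stay as the last step left them, time stands still between calls to the robot, and variables do not carry over. Pictures are saved under pics/ and viewed, and the job is handed in when it is done.

```bash
mkdir -p pics; ls
cat > h.py <<'E'
import numpy as np, cv2
from bench import bot
def grab(n):
    d=bot.get_image(n); np.savez('last_'+n+'.npz',**d); return d
def load(n): return dict(np.load('last_'+n+'.npz'))
def save(img,f,crop=None,s=1):
    im=img if crop is None else img[crop[1]:crop[3],crop[0]:crop[2]]
    im=cv2.resize(im,None,fx=s,fy=s,interpolation=cv2.INTER_CUBIC); cv2.imwrite('pics/'+f,im[:,:,::-1])
def pw(d,u,v,z=None):
    R=cv2.Rodrigues(d['rvec'])[0]; t=np.array(d['tvec']).ravel()
    r=np.linalg.inv(d['K'])@np.array([u,v,1.])
    if z is None:
        c=r*d['depth'][int(round(v)),int(round(u))]; return R.T@(c-t)
    o=-R.T@t; w=R.T@r; return o+w*(z-o[2])/w[2]
def proj(d,P):
    return cv2.projectPoints(np.array(P,float).reshape(-1,1,3),d['rvec'],d['tvec'],d['K'],None)[0].reshape(-1,2)
def cloud(d):
    R=cv2.Rodrigues(d['rvec'])[0]; t=np.array(d['tvec']).ravel()
    v,u=np.mgrid[0:400,0:640]; r=np.stack([u,v,np.ones_like(u)],-1)@np.linalg.inv(d['K']).T
    return (r*d['depth'][...,None]-t)@R
E
python3 - <<'E'
from h import *
for n in ['scene','top','wrist']:
    d=grab(n); save(d['img'],n+'0.png')
s=bot.sense(); print(s); print(bot.grasp_offset)
E
```

```text
pics
{'clock': 0.15, 'q': array([-1.36596785e+00,  5.32503969e-02,  1.61400056e+00,  8.28824492e-06,
        1.47600008e+00, -1.19003166e-01]), 'qvel': array([ 0.00125075, -0.00152759, -0.00472011, -0.00147513,  0.0005934 ,
        0.00071467]), 'joint_torque': array([ 1.48285591e-05, -3.94242597e+01, -3.70722163e+01, -1.54551312e-04,
        4.69596780e-03,  2.04261789e-05]), 'eef_pos': array([ 0.19876504, -0.59197608,  0.19990434]), 'tcp_rot': array([-8.28606124e-04,  9.86919971e-01,  1.61208817e-01, -3.14505399e-05]), 'wrist_force': array([0.01628153, 0.03153885, 0.28825268]), 'ft_torque': array([ 0.02044844, -0.02317855, -0.01282254]), 'opening': 0.08531092935758727}
-0.0187
```

View pics/scene0.png

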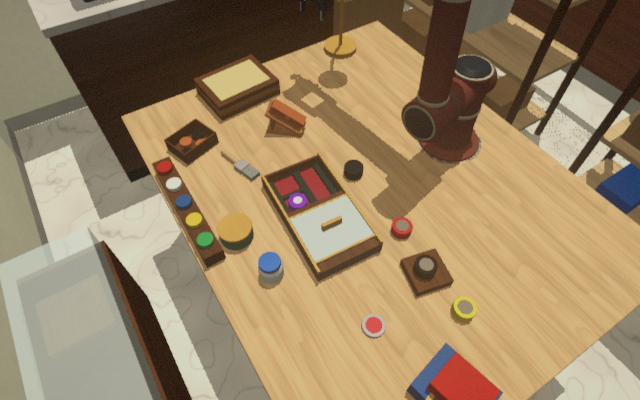

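View pics/top0.png

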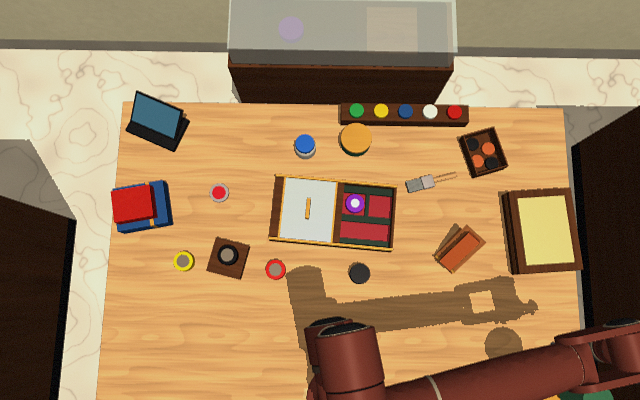

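View pics/wrist0.png

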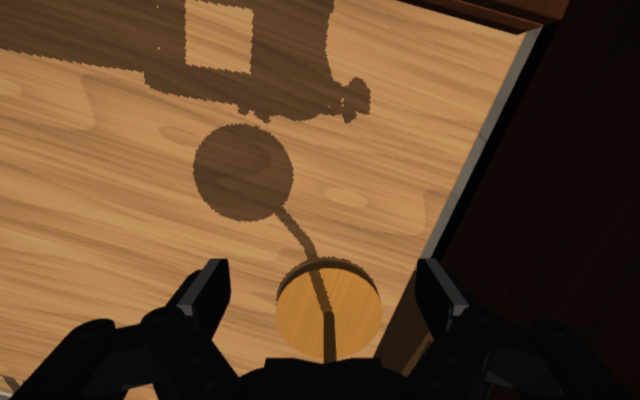

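The views show these candidates (top-camera pixels):
- **Onyx:** the black disc on the plinth is at (228,255). The look-alikes are the red ring at (275,269), the yellow ring at (184,261) and the black stack at (359,273).
- **Cedar:** the box on the easel is at (459,249). The dark tray with orange pieces is at (483,152).

By the description I choose the disc at (228,255) and the box at (459,249), and will check both in crops.

Run:
```python
from h import *
d=load('top'); im=d['img']
a=cv2.resize(im[165:260,260:405],None,fx=5,fy=5,interpolation=cv2.INTER_CUBIC)
save(a,'case_c.png')
b=cv2.resize(im[215:290,425:495],None,fx=6,fy=6,interpolation=cv2.INTER_CUBIC)
c=cv2.resize(im[225:287,198:260],None,fx=6,fy=6,interpolation=cv2.INTER_CUBIC)
b=b[:372]if 0 else cv2.copyMakeBorder(b,0,0,0,0,0); c=cv2.copyMakeBorder(c,0,b.shape[0]-c.shape[0],0,0,0)
save(np.hstack([c,b]),'objs.png')
C=cloud(d)
for u,v in [(228,255),(459,249),(470,243),(444,258),(305,208),(360,275)]: print(u,v,C[v,u].round(4))
print(d['K'],C.shape)
```

```text
228 255 [0.4271 0.3518 0.0635]
459 249 [ 0.4546 -0.3584  0.077 ]
470 243 [ 0.4705 -0.385   0.1039]
444 258 [ 0.4283 -0.3172  0.0534]
305 208 [0.5792 0.1178 0.0558]
360 275 [ 0.373  -0.0573  0.0376]
[[506.57813886   0.         322.41326718]
 [  0.         506.57813886 204.78192671]
 [  0.           0.           1.        ]] (400, 640, 3)
```

View pics/case_c.png

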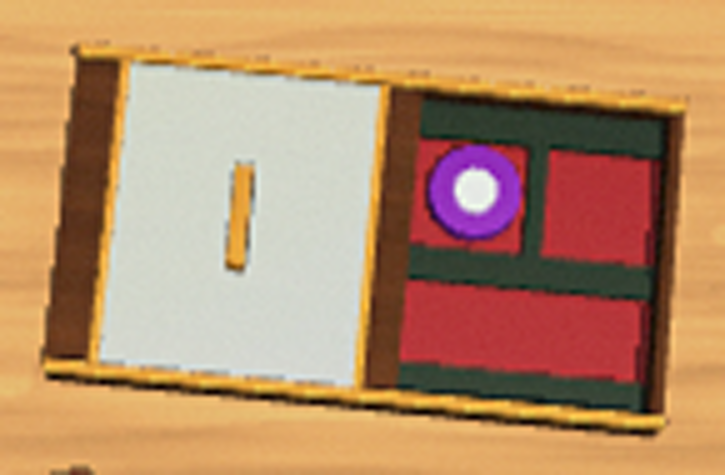

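View pics/objs.png

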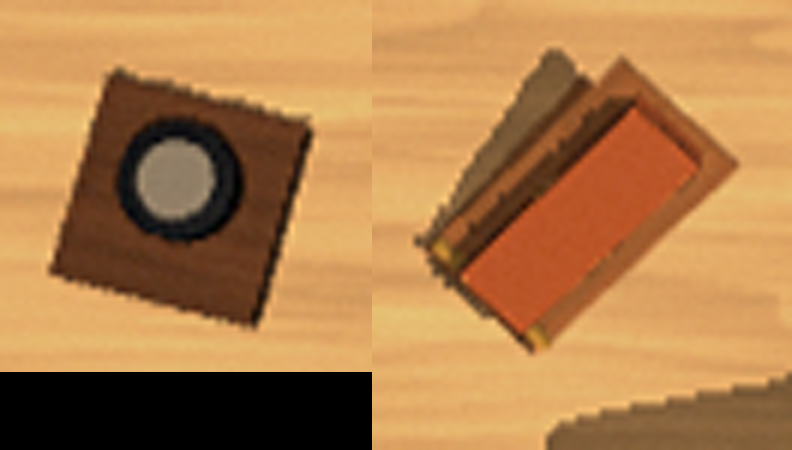

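```bash
cat > fit.py <<'E'
from h import *
from scipy.optimize import least_squares
def cor(U,V,u0,v0,s): return [(U+.5)/s-.5+u0,(V+.5)/s-.5+v0]
def pose2(p,P): # P in local frame, p=(x,y,yaw)
    c,s=np.cos(p[2]),np.sin(p[2]); P=np.array(P,float)
    return np.c_[p[0]+c*P[:,0]-s*P[:,1],p[1]+s*P[:,0]+c*P[:,1],P[:,2]]
def fitpose(d,L,uv,p0):
    uv=np.array(uv); f=lambda p:(proj(d,pose2(p,L))-uv).ravel()
    r=least_squares(f,p0); print('res px',r.fun.reshape(-1,2).round(1).tolist()); return r.x
E
python3 - <<'E'
from fit import *
d=load('top'); im=d['img']; C=cloud(d)
L=[];uv=[]
def a(P,U,V): L.append(P);uv.append(cor(U,V,260,165,5))
a((.1055,.302,.058),78,46);a((.1055,-.088,.058),685,101);
a((-.1055,-.088,.058),660,422);a((-.1055,.302,.058),45,362)
a((-.0195,-.080,.008),642,333) if 0 else None
# ledge tops / bay corners
a((-.0195,.080,.02),408,280);a((-.0735,.080,.02),400,362);a((.0745,-.006,.02),548,148);a((.0025,-.006,.02),542,257);a((.0745,.006,.02),528,147);a((.0025,.006,.02),521,250)
p=fitpose(d,np.array(L),uv,[.58,.02,0]); print('case',p)
hsv=cv2.cvtColor(im,cv2.COLOR_RGB2HSV)
m=np.zeros((400,640),bool); m[215:290,425:495]=True
m&=(hsv[...,0]<12)&(hsv[...,1]>185)&(hsv[...,2]>150)
P=C[m]; print(m.sum(),P.mean(0))
c=P.mean(0);A=np.c_[P[:,:2]-c[:2],np.ones(len(P))];k=np.linalg.lstsq(A,P[:,2],rcond=None)[0]
print('slope',k,np.arctan(np.hypot(k[0],k[1])),'uphill yaw',np.arctan2(k[1],k[0]),(A@k-P[:,2]).std())
v,u=np.nonzero(m);print(cv2.minAreaRect(np.c_[u,v].astype(np.float32)))
# onyx
g=(C[...,2]>.055)&(C[...,2]<.075); g[:, :205]=0;g[:,255:]=0;g[:230]=0;g[282:]=0
print('onyx',g.sum(),C[g].mean(0),C[g].min(0),C[g].max(0), np.sqrt(g.sum()))
E
```

```text
res px [[-0.1, -0.8], [0.5, -0.5], [1.0, 1.3], [-0.9, 1.5], [-0.7, -0.7], [-0.5, -0.5], [0.2, -0.3], [-0.3, -0.4], [0.6, -0.5], [0.2, 0.7]]
case [ 0.56168472 -0.07744883 -0.07975842]
596 [ 0.44704271 -0.35766415  0.07991128]
slope [ 0.49538214 -0.37482608  0.07991128] 0.5558670666956096 uphill yaw -0.6477373677670207 0.005215396244324443
((459.9981384277344, 250.56056213378906), (14.60683536529541, 43.34931945800781), 46.7357063293457)
onyx 309 [0.42930512 0.35496135 0.06237599] [0.39948541 0.32510136 0.05528561] [0.45852848 0.38560482 0.07344949] 17.578395831246947
```

```bash
cat > boxfit.py <<'E'
from fit import *
from scipy.spatial.transform import Rotation as Rn
def Rbox(yaw,pitch=.56): return (Rn.from_euler('z',yaw)*Rn.from_euler('y',-pitch)).as_matrix()
def fitbox(d,uv,p0,zs=.01,z0=None):
    L=np.array([(.065,.0225,.016),(.065,-.0225,.016),(-.065,.0225,.016),(-.065,-.0225,.016)])
    def f(p):
        W=L@Rbox(p[3]).T+p[:3]; r=(proj(d,W)-np.array(uv)).ravel()
        return np.r_[r,(p[2]-z0)/zs] if z0 else r
    r=least_squares(f,p0); print('res',r.fun.round(1)); return r.x
E
python3 - <<'E'
from boxfit import *
d=load('top')
uv=[cor(U-372,V,425,215,6) for U,V in [(637,106),(700,162),(460,276),(523,340)]]
for z0,zs in [(.0665,.004),(None,1)]:
  print(fitbox(d,uv,[.45,-.36,.07,-.65],zs,z0))
E
```

```text
res [-0.6 -0.1  0.4  0.7 -0.1  0.1  0.4 -0.7  0. ]
[ 0.45246176 -0.36292795  0.06664885 -0.73403388]
res [-0.6 -0.3  0.5  0.6 -0.3  0.2  0.3 -0.5]
[ 0.45131652 -0.35965427  0.0783946  -0.73349536]
```

Run:
```python
from h import *
d=load('wrist'); C=cloud(d)
for u,v in [(300,310),(360,310),(330,330),(330,350),(200,50),(20,240)]: print(u,v,C[v,u].round(3))
print('cam',-cv2.Rodrigues(d['rvec'])[0].T@np.ravel(d['tvec']))
d=load('scene'); C=cloud(d)
for u,v in [(330,47),(345,30),(343,8),(350,0),(435,20),(415,123)]: print(u,v,C[v,u].round(3))
```

```text
300 310 [ 0.015 -0.622  0.019]
360 310 [ 0.04  -0.696  0.02 ]
330 330 [ 0.027 -0.658  0.057]
330 350 [ 0.027 -0.657  0.09 ]
200 50 [ 0.278 -0.426 -0.002]
20 240 [-0.014 -0.254 -0.001]
cam [ 0.27106894 -0.56757424  0.37278061]
330 47 [ 0.066 -0.67   0.019]
345 30 [-0.315 -1.089 -0.251]
343 8 [-0.296 -1.091 -0.118]
350 0 [-0.342 -1.095 -0.09 ]
435 20 [0.235 0.021 0.547]
415 123 [0.251 0.05  0.248]
```

```bash
python3 -m jog '[[13,17,3,0,0,0.13,85],[13,17,3,0,0,0.13,85],[13,17,3,0,0,0.13,85],[13,17,3,0,0,0.13,85],[13,17,3,0,0,0.13,85],[13,17,3,0,0,0.13,85],[13,17,3,0,0,0.13,85],[13,17,3,0,0,0.13,85]]' 40; python3 -m jog '[[13,17,3,0,0,0.13,85],[13,17,3,0,0,0.13,85],[13,17,3,0,0,0.13,85],[13,17,3,0,0,0.13,85],[13,17,3,0,0,0.13,85],[13,17,3,0,0,0.13,85],[13,17,3,0,0,0.13,85],[13,17,3,0,0,0.13,85]]'
python3 - <<'E'
from h import *
d=grab('wrist'); save(d['img'],'w1.png'); print(bot.sense()['q'])
E
```

```text
clock: 0.95
eef_pos: [0.3032, -0.4555, 0.2246]
tcp_rot: [-0.0, 0.775, 0.632, 0.0]
wrist_force: [1.3, 0.4, -0.2]
opening: 0.0851
clock: 1.75
eef_pos: [0.4072, -0.3196, 0.2486]
tcp_rot: [-0.0, 0.358, 0.934, 0.0]
wrist_force: [0.5, -0.4, 0.8]
opening: 0.0851
[-0.80572773 -0.23173377  1.79936995  0.00237876  1.57387162 -1.6501487 ]
```

View pics/w1.png

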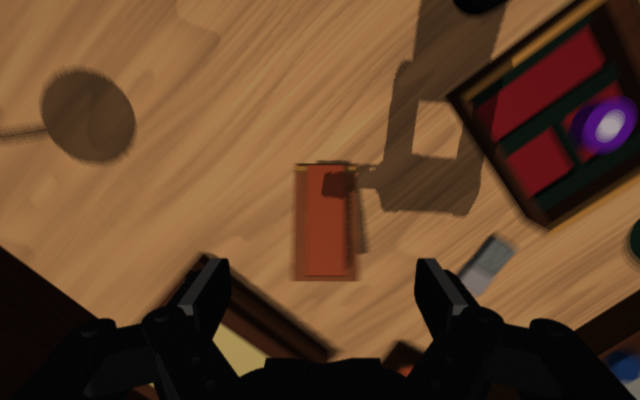

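Run:
```python
from h import *
d=grab('wrist'); save(d['img'],'w2.png',(270,145,390,295),4)
```

```text
(no output)
```

View pics/w2.png

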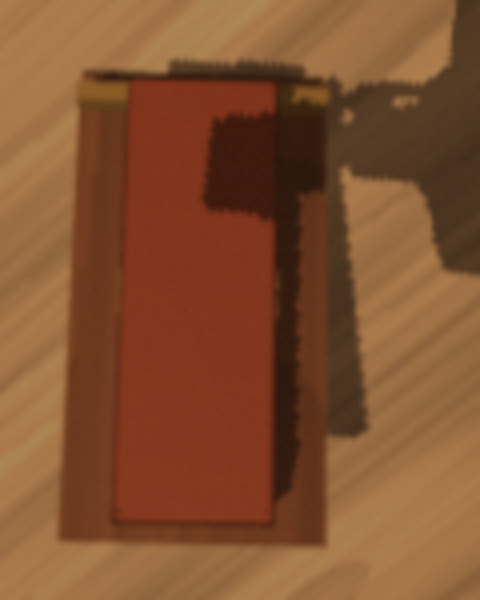

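Run:
```python
from boxfit import *
d=load('wrist')
uv=[cor(U,V,270,145,4) for U,V in [(275,522),(112,522),(275,83),(129,82)]]
p=fitbox(d,uv,[.45,-.36,.07,-.73]);print(p)
q=fitbox(d,uv,[.45,-.36,.07,-.73],.001,.0665);print(q)
C=cloud(d); print(C[145+75,270+48],proj(d,[p[:3]+Rbox(p[3])[:,2]*.016]))
s=bot.sense(); R0=Rn.from_quat(np.r_[s['tcp_rot'][1:],s['tcp_rot'][0]])
Rb=Rbox(p[3]); Rt=np.c_[-Rb[:,0],Rb[:,1],-Rb[:,2]]
print('rotvec',(Rn.from_matrix(Rt)*R0.inv()).as_rotvec(),'n',Rb[:,2])
print('pre',(p[:3]+.096*Rb[:,2]-s['eef_pos'])*1e3)
```

```text
res [-0.   0.3  0.2 -0.3  0.2  0.2 -0.4 -0.2]
[ 0.45210066 -0.36094327  0.06076235 -0.74508652]
res [ 0.3  1.1 -0.1  0.5  0.5 -0.6 -0.6 -1.  -0.6]
[ 0.45064973 -0.35958932  0.06589191 -0.74507284]
[ 0.44559062 -0.35659877  0.07969883] [[319.10979508 217.74993355]]
rotvec [-0.37761592 -0.41309314 -0.010625  ] n [-0.39043739  0.36016305  0.84725511]
pre [   6.73344522   -7.34154937 -107.01217736]
```

```bash
python3 -m jog '[[1,-1,-12,-0.094,-0.103,-0.002,85],[1,-1,-13,-0.094,-0.103,-0.002,85],[1,-1,-13,-0.094,-0.103,-0.002,85],[1,-1,-13,-0.094,-0.103,-0.002,85],[1,-1,-13,0,0,0,85],[1,-1,-13,0,0,0,85],[0,0,-13,0,0,0,85],[0,0,-12,0,0,0,85]]'
python3 - <<'E'
from boxfit import *
d=grab('wrist'); save(d['img'],'w3.png')
s=bot.sense(); print(s['q'],s['eef_pos'],s['tcp_rot'])
R0=Rn.from_quat(np.r_[s['tcp_rot'][1:],s['tcp_rot'][0]])
Rb=Rbox(-.745); Rt=np.c_[-Rb[:,0],Rb[:,1],-Rb[:,2]]
print('rotvec',(Rn.from_matrix(Rt)*R0.inv()).as_rotvec())
print('to grasp',(np.array([.4509,-.36,.0655])-.001*Rb[:,2]-s['eef_pos'])*1e3)
E
```

```text
clock: 2.65
eef_pos: [0.414, -0.3281, 0.1479]
tcp_rot: [0.257, 0.351, 0.895, -0.1]
wrist_force: [0.7, -0.7, -0.0]
opening: 0.0851
[-0.84145247 -0.57378408  2.29825869  0.06737105  0.86675981 -1.69494031] [ 0.4128758  -0.32675463  0.14457151] [ 0.25474498  0.35073015  0.89571344 -0.0989484 ]
rotvec [-0.00538516 -0.00371792  0.00101553]
to grasp [ 38.4146709  -33.60550027 -79.91876374]
```

View pics/w3.png

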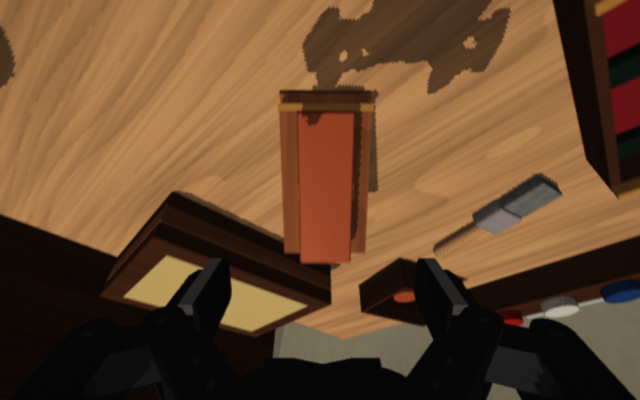

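Run:
```python
from boxfit import *
d=grab('wrist')
L=np.array([(.065,.0225,.016),(.065,-.0225,.016),(-.065,.0225,.016),(-.065,-.0225,.016)])
print(proj(d,L@Rbox(-.745).T+np.array([.4509,-.36,.0655])))
save(d['img'],'w4.png',(260,80,400,280),3)
C=cloud(d); print(C[190,325]-Rbox(-.745)[:,2]*.016)
```

```text
[[349.4810192  270.75275982]
 [298.59665673 270.83133726]
 [353.45492689 119.16367464]
 [294.62716243 119.25829889]]
[ 0.44590453 -0.35432511  0.06068508]
```

View pics/w4.png

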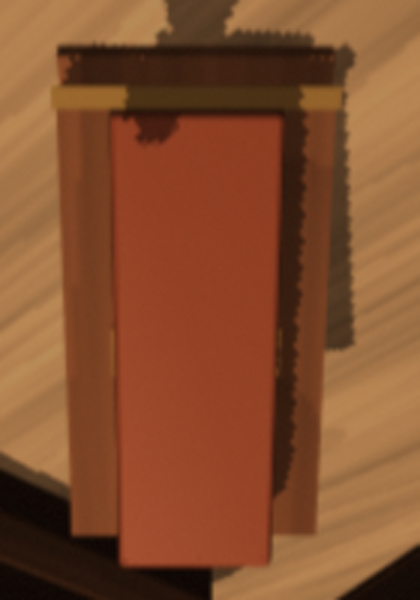

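Run:
```python
from boxfit import *
d=load('wrist')
uv=[cor(U,V,260,80,3) for U,V in [(271.5,567),(119.5,567),(283,114),(110.5,114)]]
print(fitbox(d,uv,[.45,-.36,.07,-.73])); print(fitbox(d,uv,[.45,-.36,.07,-.73],.001,.063))
s=bot.sense(); print(s['eef_pos'])
```

```text
res [-0.1 -0.1  0.  -0.1  0.5  0.1 -0.4  0.1]
[ 0.45168042 -0.35960923  0.06313958 -0.74706101]
res [-0.1 -0.1  0.1 -0.1  0.4  0.1 -0.4  0.1  0.1]
[ 0.45173531 -0.3596586   0.0630575  -0.74706187]
[ 0.41278692 -0.32650396  0.14501051]
```

```bash
python3 -m jog '[[5,-4,-10,0,0,0,85],[5,-4,-10,0,0,0,85],[5,-4,-11,0,0,0,85],[5,-5,-10,0,0,0,85],[5,-4,-10,0,0,0,85],[5,-4,-11,0,0,0,85],[5,-5,-10,0,0,0,85],[4,-4,-10,0,0,0,85]]'; python3 -m jog '[[0,0,0,0,0,0,70],[0,0,0,0,0,0,60],[0,0,0,0,0,0,50],[0,0,0,0,0,0,40],[0,0,0,0,0,0,35],[0,0,0,0,0,0,35],[0,0,0,0,0,0,35],[0,0,0,0,0,0,35]]' 40
python3 - <<'E'
from h import *
d=grab('wrist'); save(d['img'],'w5.png')
d=grab('scene'); save(d['img'],'s5.png',(220,60,380,180),4)
E
```

```text
clock: 3.55
eef_pos: [0.4531, -0.3618, 0.0655]
tcp_rot: [0.257, 0.35, 0.895, -0.1]
wrist_force: [0.3, 0.2, -0.2]
opening: 0.0848
clock: 4.35
eef_pos: [0.4518, -0.3605, 0.065]
tcp_rot: [0.257, 0.35, 0.895, -0.1]
wrist_force: [-1.2, 0.4, 0.6]
opening: 0.0352
```

View pics/w5.png

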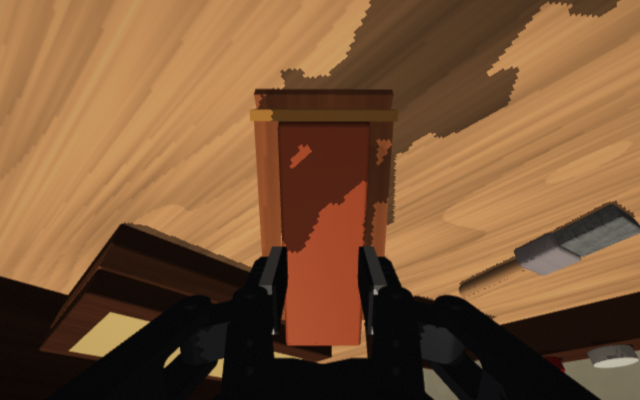

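View pics/s5.png

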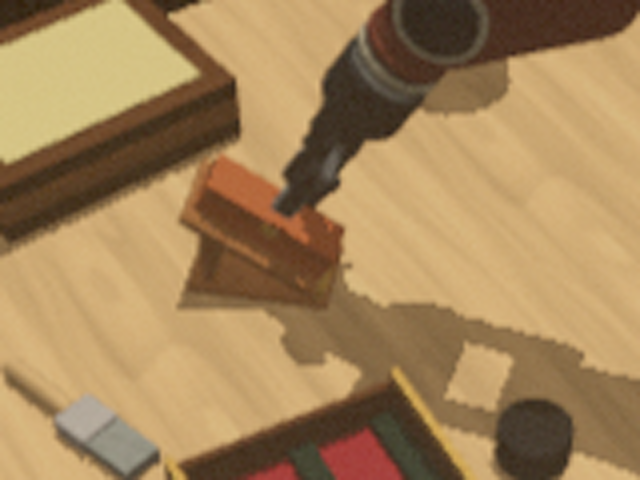

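Run:
```python
from boxfit import *
d=load('wrist'); save(d['img'],'w6.png',(220,220,420,370),4)
C=cloud(d); Rb=Rbox(-.747); c=np.array([.4515,-.3597,.064])
s=bot.sense(); R=Rn.from_quat(np.r_[s['tcp_rot'][1:],s['tcp_rot'][0]]).as_matrix()
print(proj(d,[s['eef_pos'],s['eef_pos']+R[:,2]*bot.grasp_offset]), s['opening'],(s['eef_pos']-c)@Rb)
for u,v in [(320,150),(320,200),(320,250),(320,300),(320,340),(300,300),(345,300),(272,300),(285,270),(285,290),(285,320),(365,290),(375,300),(380,260)]: print(u,v,((C[v,u]-c)@Rb*1e3).round(1))
```

```text
[[322.51252273 237.44379477]
 [322.51706237 251.73066051]] 0.03526733021103557 [ 0.00113374 -0.00034958  0.00035896]
320 150 [-52.9  -1.6  17.6]
320 200 [-27.2  -1.7  17.2]
320 250 [ 1.2 -1.7 16.9]
320 300 [32.  -1.8 17.8]
320 340 [60.6 -1.8 16.5]
300 300 [ 31.5 -13.1  18.5]
345 300 [32.5 12.5 17.1]
272 300 [ -3.8 -19.6  69.7]
285 270 [ -0.9 -17.8  42.1]
285 290 [  8.6 -18.   43.9]
285 320 [ 46.3 -22.3  16.6]
365 290 [-1.6 17.  59.6]
375 300 [-5.8 18.8 72.7]
380 260 [-6.2 25.9 42.4]
```

View pics/w6.png

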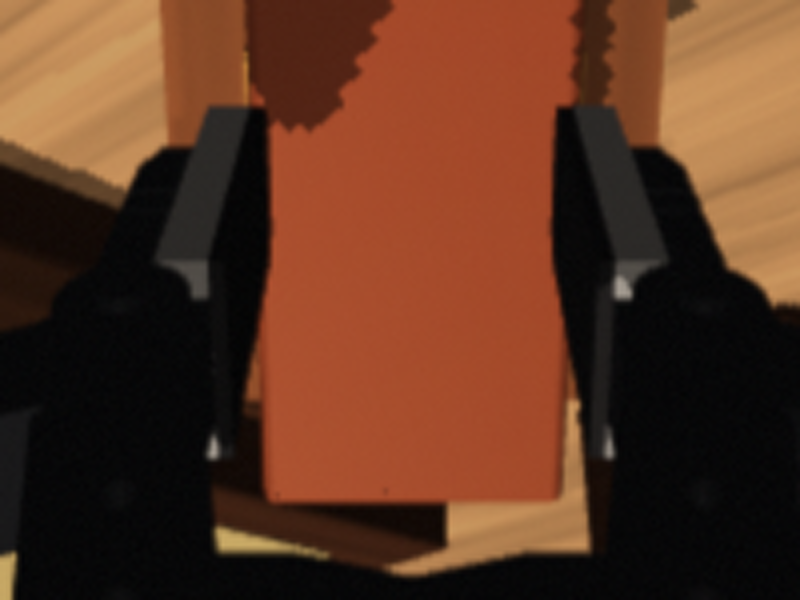

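Run:
```python
from boxfit import *
d=load('wrist')
C=cloud(d); Rb=Rbox(-.747); c=np.array([.4515,-.3597,.064])
Q=((C-c)@Rb*1e3).round(0)
for v in range(242,290,4): print(v,[tuple(Q[v,u].astype(int)) for u in (272,278,284,364,370)])
```

```text
242 [(np.int64(10), np.int64(-33), np.int64(-14)), (np.int64(11), np.int64(-29), np.int64(-14)), (np.int64(-4), np.int64(-21), np.int64(17)), (np.int64(-3), np.int64(22), np.int64(17)), (np.int64(11), np.int64(30), np.int64(-15))]
246 [(np.int64(-10), np.int64(-24), np.int64(36)), (np.int64(-10), np.int64(-21), np.int64(36)), (np.int64(-10), np.int64(-19), np.int64(36)), (np.int64(-10), np.int64(19), np.int64(36)), (np.int64(-10), np.int64(22), np.int64(36))]
250 [(np.int64(-10), np.int64(-24), np.int64(41)), (np.int64(-10), np.int64(-21), np.int64(41)), (np.int64(-10), np.int64(-18), np.int64(41)), (np.int64(-10), np.int64(19), np.int64(41)), (np.int64(-10), np.int64(21), np.int64(41))]
254 [(np.int64(-10), np.int64(-23), np.int64(45)), (np.int64(-10), np.int64(-20), np.int64(45)), (np.int64(-9), np.int64(-18), np.int64(43)), (np.int64(-10), np.int64(18), np.int64(44)), (np.int64(-11), np.int64(21), np.int64(45))]
258 [(np.int64(-10), np.int64(-22), np.int64(49)), (np.int64(-10), np.int64(-20), np.int64(49)), (np.int64(-8), np.int64(-18), np.int64(43)), (np.int64(-10), np.int64(18),
[... 971 characters left out ...]
p.int64(63))]
278 [(np.int64(-10), np.int64(-20), np.int64(65)), (np.int64(-9), np.int64(-18), np.int64(63)), (np.int64(1), np.int64(-18), np.int64(46)), (np.int64(-4), np.int64(17), np.int64(55)), (np.int64(-11), np.int64(18), np.int64(65))]
282 [(np.int64(-10), np.int64(-20), np.int64(67)), (np.int64(-8), np.int64(-18), np.int64(64)), (np.int64(3), np.int64(-18), np.int64(46)), (np.int64(-2), np.int64(17), np.int64(54)), (np.int64(-10), np.int64(17), np.int64(68))]
286 [(np.int64(-10), np.int64(-19), np.int64(70)), (np.int64(-6), np.int64(-18), np.int64(63)), (np.int64(5), np.int64(-18), np.int64(46)), (np.int64(-2), np.int64(17), np.int64(57)), (np.int64(-10), np.int64(17), np.int64(69))]
```

```bash
python3 -m jog '[[0,0,0,0,0,0,85],[0,0,0,0,0,0,85],[0,0,0,0,0,0,85],[0,0,0,0,0,0,85],[0,0,0,0,0,0,85],[0,0,0,0,0,0,85],[0,0,0,0,0,0,85],[0,0,0,0,0,0,85]]'
python3 - <<'E'
from boxfit import *
d=grab('wrist')
C=cloud(d); s=bot.sense(); R=Rn.from_quat(np.r_[s['tcp_rot'][1:],s['tcp_rot'][0]]).as_matrix()
print(s['opening'],s['eef_pos'])
Q=((C-s['eef_pos'])@R*1e3)
m=(np.abs(Q[...,0])<15)&(np.abs(Q[...,1])>15)&(np.abs(Q[...,1])<70)&(Q[...,2]<-8)
v,u=np.nonzero(m); i=np.argsort(-Q[m][:,2])[:8]; print(np.c_[u,v][i].tolist(),Q[m][i].round(0).tolist())
E
```

```text
clock: 5.25
eef_pos: [0.4518, -0.3605, 0.0649]
tcp_rot: [0.257, 0.35, 0.895, -0.1]
wrist_force: [0.4, 0.6, -0.7]
opening: 0.0847
0.08532757495176115 [ 0.45184493 -0.3605043   0.06489559]
[[281, 231], [281, 235], [281, 232], [365, 248], [282, 255], [281, 241], [366, 233], [282, 254]] [[9.0, -23.0, -12.0], [7.0, -23.0, -12.0], [9.0, -23.0, -13.0], [-1.0, 24.0, -13.0], [-5.0, -23.0, -13.0], [4.0, -23.0, -13.0], [8.0, 24.0, -13.0], [-4.0, -23.0, -13.0]]
```

Run:
```python
from boxfit import *
d=load('wrist')
C=cloud(d); s=bot.sense(); R=Rn.from_quat(np.r_[s['tcp_rot'][1:],s['tcp_rot'][0]]).as_matrix()
Q=((C-s['eef_pos'])@R*1e3)
m=(np.abs(Q[...,0])<15)&(np.abs(Q[...,1])>36)&(np.abs(Q[...,1])<70)&(Q[...,2]<-8)
i=np.argsort(-Q[m][:,2])[:6]; print(Q[m][i].round(0).tolist())
```

```text
[[-6.0, 43.0, -43.0], [2.0, 43.0, -43.0], [-1.0, -43.0, -43.0], [-2.0, -43.0, -43.0], [4.0, 43.0, -43.0], [1.0, 43.0, -43.0]]
```

```bash
python3 -m jog '[[2,-2,-4,0,0,0,85],[1,-1,-3,0,0,0,85],[2,-2,-4,0,0,0,85],[1,-1,-3,0,0,0,85],[2,-1,-3,0,0,0,85],[1,-1,-3,0,0,0,85],[0,0,0,0,0,0,85],[0,0,0,0,0,0,85]]'
python3 - <<'E'
from boxfit import *
d=grab('wrist')
C=cloud(d); s=bot.sense(); R=Rn.from_quat(np.r_[s['tcp_rot'][1:],s['tcp_rot'][0]]).as_matrix()
Q=((C-s['eef_pos'])@R*1e3)
m=(np.abs(Q[...,0])<15)&(np.abs(Q[...,1])>36)&(np.abs(Q[...,1])<70)&(Q[...,2]<-33)
print(np.sort(-Q[m][:,2])[:3])
m=(np.abs(Q[...,0])<20)&(np.abs(Q[...,1])<15);print(np.median(Q[m][:,2])); save(d['img'],'w7.png')
E
```

```text
clock: 6.1
eef_pos: [0.4609, -0.3685, 0.0448]
tcp_rot: [0.256, 0.35, 0.895, -0.1]
wrist_force: [-0.1, 0.1, 0.1]
opening: 0.0851
[42.5896933  42.86790384 42.9254848 ]
-103.4727163134973
```

View pics/w7.png

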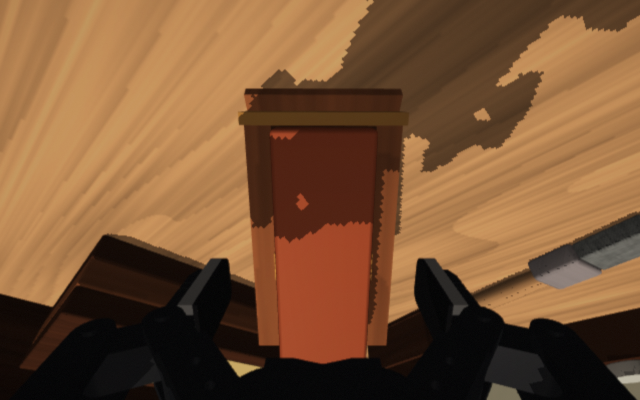

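```bash
python3 -m jog '[[2,-2,-4,0,0,0,85],[2,-2,-4,0,0,0,85],[1,-1,-4,0,0,0,85],[0,0,0,0,0,0,70],[0,0,0,0,0,0,55],[0,0,0,0,0,0,40],[0,0,0,0,0,0,35],[0,0,0,0,0,0,35]]' 40; python3 -m jog '[[0,0,0,0,0,0,35],[0,0,0,0,0,0,35],[0,0,0,0,0,0,35],[0,0,0,0,0,0,35],[0,0,0,0,0,0,35],[0,0,0,0,0,0,35],[0,0,0,0,0,0,35],[0,0,0,0,0,0,35]]' 40
python3 - <<'E'
from h import *
d=grab('wrist'); save(d['img'],'w8.png')
d=grab('scene'); save(d['img'],'s8.png',(220,60,380,180),4)
E
```

```text
clock: 6.95
eef_pos: [0.4658, -0.3735, 0.0331]
tcp_rot: [0.257, 0.35, 0.895, -0.1]
wrist_force: [-2.4, 1.2, 2.2]
opening: 0.0441
clock: 7.75
eef_pos: [0.4658, -0.3735, 0.0331]
tcp_rot: [0.257, 0.35, 0.895, -0.1]
wrist_force: [-4.5, 3.4, 4.6]
opening: 0.0439
```

View pics/w8.png

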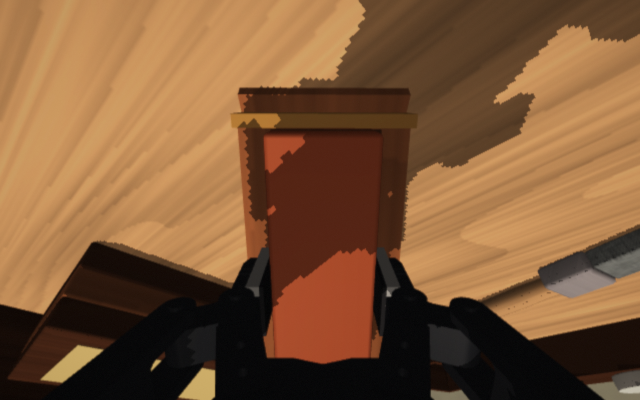

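View pics/s8.png

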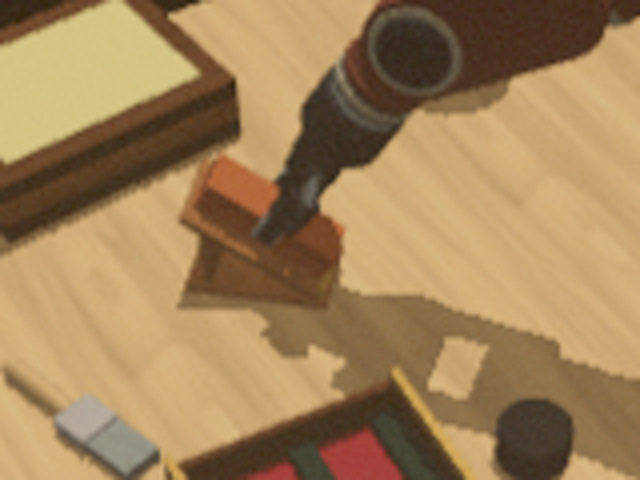

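```bash
python3 -m jog '[[0,0,0,0,0,0,35],[-2,2,4,0,0,0,35],[-3,3,6,0,0,0,35],[-3,3,7,0,0,0,35],[-4,3,8,0,0,0,35],[-4,4,9,0,0,0,35],[-3,3,8,0,0,0,35],[-2,2,6,0,0,0,35]]' 60
python3 - <<'E'
from boxfit import *
d=grab('wrist'); save(d['img'],'w9.png')
C=cloud(d); s=bot.sense(); R=Rn.from_quat(np.r_[s['tcp_rot'][1:],s['tcp_rot'][0]]).as_matrix()
Q=((C-s['eef_pos'])@R*1e3)
for u,v in [(320,140),(320,160),(320,200),(320,250),(320,300),(320,340),(290,200),(350,200)]: print(u,v,Q[v,u].round(1))
E
```

```text
clock: 8.65
eef_pos: [0.4446, -0.3533, 0.0818]
tcp_rot: [0.257, 0.35, 0.895, -0.1]
wrist_force: [0.9, 0.4, -1.0]
opening: 0.0442
320 140 [ 64.3  -0.9 -54.6]
320 160 [ 56.7  -1.  -53. ]
320 200 [ 40.9  -1.  -53.3]
320 250 [ 19.8  -1.  -54.3]
320 300 [ -3.8  -1.1 -54.4]
320 340 [-25.   -1.1 -54. ]
290 200 [ 41.  -12.7 -53.4]
350 200 [ 41.   10.7 -53.6]
```

View pics/w9.png

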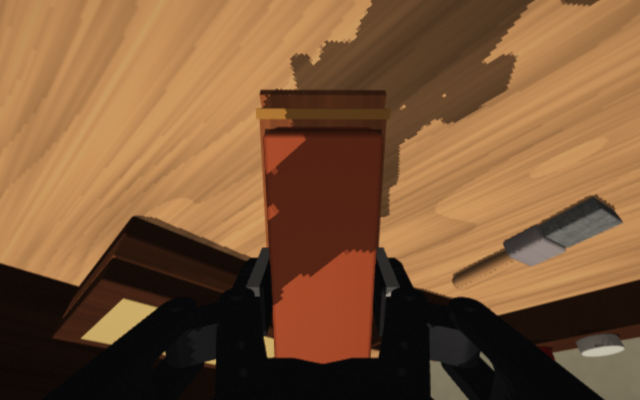

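```bash
python3 -m jog '[[0,0,20,0,0,0,35],[0,5,20,0.094,0.103,0,35],[4,15,20,0.094,0.103,0,35],[5,20,20,0.094,0.103,0,35],[5,20,20,0.094,0.103,0,35],[5,20,10,0,0,-0.1,35],[6,20,0,0,0,-0.1,35],[6,20,0,0,0,-0.1,35]]'; python3 -m jog '[[5,20,0,0,0,-0.12,35],[5,20,0,0,0,-0.12,35],[5,20,0,0,0,-0.12,35],[5,20,0,0,0,-0.12,35],[5,20,0,0,0,-0.124,35],[5,20,0,0,0,0,35],[5,20,0,0,0,0,35],[5,20,0,0,0,0,35]]'
python3 - <<'E'
from boxfit import *
d=grab('wrist');d=grab('wrist'); save(d['img'],'w10.png')
s=bot.sense(); print(s['eef_pos'],s['tcp_rot'],s['opening'],s['q'])
E
```

```text
clock: 9.5
eef_pos: [0.4766, -0.2332, 0.1912]
tcp_rot: [-0.0, 0.501, 0.865, -0.001]
wrist_force: [1.1, 0.5, -2.0]
opening: 0.0437
clock: 10.3
eef_pos: [0.5161, -0.0727, 0.1908]
tcp_rot: [-0.001, 0.734, 0.679, -0.001]
wrist_force: [0.7, 0.6, -2.1]
opening: 0.0437
[ 0.51620648 -0.07169769  0.19075762] [-9.24611428e-04  7.33372624e-01  6.79826126e-01 -4.22475607e-04] 0.04359664159760647 [-2.81008649e-01 -1.90783987e-01  1.86140631e+00  2.31706462e-04
  1.47299033e+00 -2.05287179e-01]
```

View pics/w10.png

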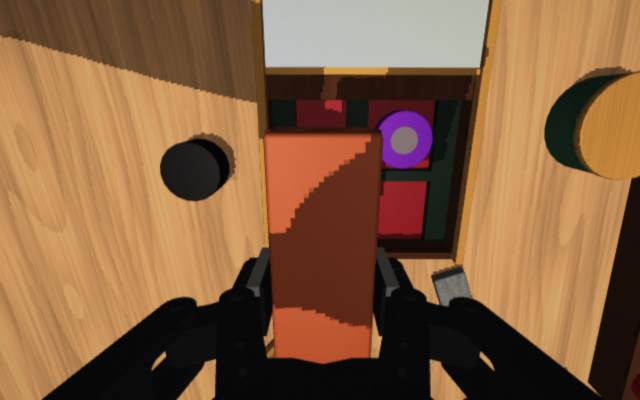

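Run:
```python
from h import *
d=load('wrist'); save(d['img'],'w11.png',(255,60,495,270),3.3)
```

```text
(no output)
```

View pics/w11.png

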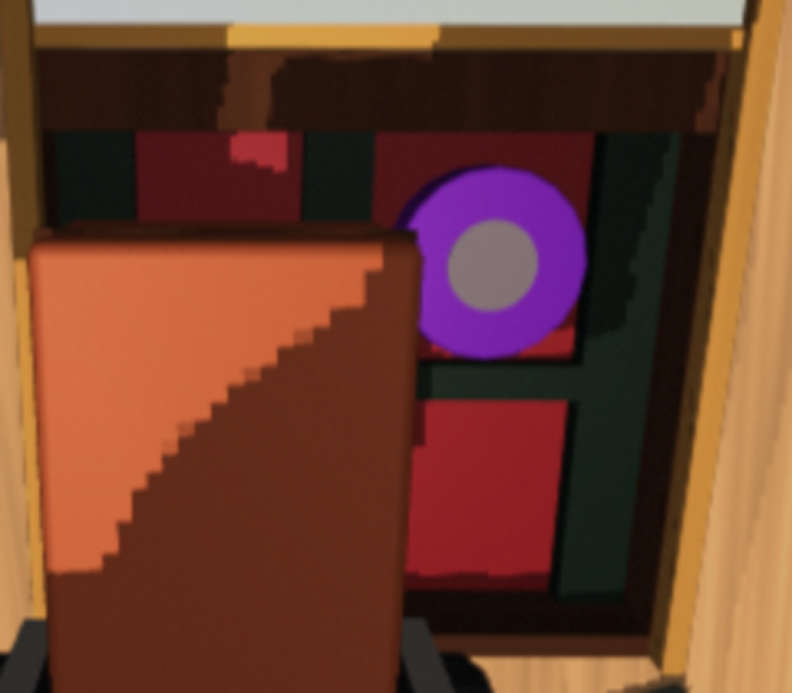

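Run:
```python
from fit import *
d=load('wrist')
L=[];uv=[]
def a(P,U,V): L.append(P);uv.append(cor(U,V,255,60,3.3))
a((-.0735,.08,.02),135,131);a((.0025,.08,.02),375,131);a((.0745,.08,.02),603,133);a((.0975,.08,.02),680,133)
a((.0745,.006,.02),580,363);a((.0745,-.006,.02),574,400);a((.0745,-.08,.02),558,598);a((.0975,-.08,.02),625,598);a((.0975,-.08,.046),653,637)
p=fitpose(d,np.array(L),uv,[.56,-.08,-.08]); print('case',p)
C=cloud(d)
def w(U,V):
    u,v=cor(U,V,255,60,3.3); return C[int(round(v)),int(round(u))].round(4)
print('ledge',w(610,450),'floor',w(500,480),'violet',w(550,250),'track',w(760,100),'door',w(300,5),'box',w(200,260),w(200,600))
# optimise violet: ellipse centre
cc=cor(495,262,255,60,3.3); print('violet xy', pw(d,*cc,z=.032))
s=bot.sense(); c,sn=np.cos(p[2]),np.sin(p[2]); R=np.array([[c,-sn],[sn,c]])
bay=p[:2]+R@[-.0465,0]; print('bay',bay,'disc',p[:2]+R@[.0385,-.043],'viol case',R.T@(pw(d,*cc,z=.032)[:2]-p[:2]))
q=s['tcp_rot'];Rt=cv2.Rodrigues(0*np.zeros(3))[0]
from scipy.spatial.transform import Rotation as Rn
Rt=Rn.from_quat(np.r_[q[1:],q[0]]).as_matrix(); print('tooly yaw',np.arctan2(Rt[1,1],Rt[0,1]),'z',Rt[:,2])
Q=(C-s['eef_pos'])@Rt*1e3
m=(Q[...,2]<-45)&(Q[...,2]>-62)&(abs(Q[...,1])<30)&(Q[...,0]>-30)&(Q[...,0]<72); P=Q[m]
print('box tool', P.min(0),P.max(0),np.median(P,0))
A=np.c_[P[:,:2],np.ones(len(P))];print(np.linalg.lstsq(A,P[:,2],rcond=None)[0])
# yaw/offset of box edges per row
for v in (150,180,210,235):
    u=np.nonzero(m[v])[0]; print(v,Q[v,u[0]].round(1),Q[v,u[-1]].round(1))
```

```text
res px [[-1.4, 0.2], [-0.2, 0.0], [0.9, -0.7], [-0.1, -0.8], [0.7, 0.5], [1.4, -0.1], [0.0, 1.2], [-0.7, 1.1], [-0.6, -0.7]]
case [ 0.56008886 -0.07474928 -0.07485703]
ledge [ 0.6459 -0.1051  0.0191] floor [ 0.6104 -0.1167  0.0082] violet [ 0.6197 -0.034   0.0322] track [0.6696 0.005  0.0573] door [0.5454 0.0393 0.0535] box [0.5223 0.0061 0.364 ] [ 0.5149 -0.0475  0.2452]
violet xy [ 0.60306217 -0.03686265  0.032     ]
bay [ 0.51371908 -0.07127168] disc [ 0.59526519 -0.12050817] viol case [0.04001954 0.04099438]
tooly yaw -0.07574371342384727 z [-1.87681410e-03  7.81749508e-04 -9.99997933e-01]
box tool [-29.97547256 -28.79312371 -61.99605158] [ 67.9372512   29.98814506 -45.00177384] [ 2.55184714e+01 -8.14708006e-03 -5.40591591e+01]
[ 6.28410913e-03  2.55658466e-03 -5.42018815e+01]
150 [ 60.7 -22.2 -52.6] [ 60.6  22.4 -51.9]
180 [ 49.4 -21.8 -54.1] [ 49.2  22.  -53.2]
210 [ 36.9 -22.3 -53. ] [ 36.6  22.1 -52.2]
235 [ 25.4 -22.8 -51.3] [ 26.3  22.  -53.4]
```

```bash
python3 -m jog '[[-1,-1,-15,0,0,0,35],[-1,-1,-20,0,0,0,35],[-0.5,0,-22,0,0,0,35],[0,0,-22,0,0,0,35],[0,0,-22,0,0,0,35],[0,0,-20,0,0,0,35],[0,0,-15,0,0,0,35],[0,0,-8,0,0,0,35]]'
python3 - <<'E'
from h import *
d=grab('wrist');d=grab('wrist'); save(d['img'],'w12.png');s=bot.sense(); print(s['eef_pos'])
save(d['img'],'w13.png',(200,80,440,280),3.3)
d=grab('scene'); save(d['img'],'s13.png',(220,60,400,200),4)
E
```

```text
clock: 11.2
eef_pos: [0.5118, -0.0758, 0.0444]
tcp_rot: [-0.002, 0.735, 0.678, -0.002]
wrist_force: [-1.2, -0.5, -0.8]
opening: 0.0439
[ 0.51217642 -0.07559232  0.04530934]
```

View pics/w12.png

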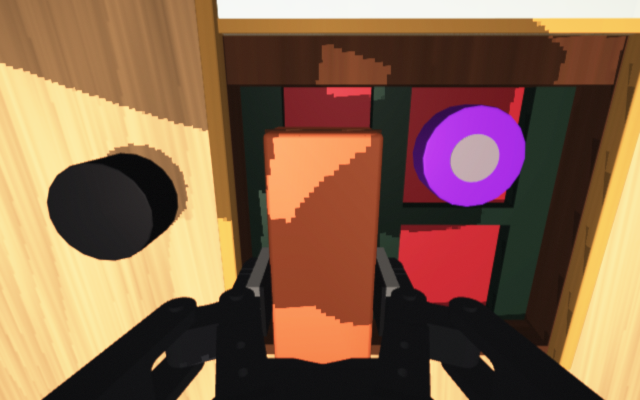

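View pics/w13.png

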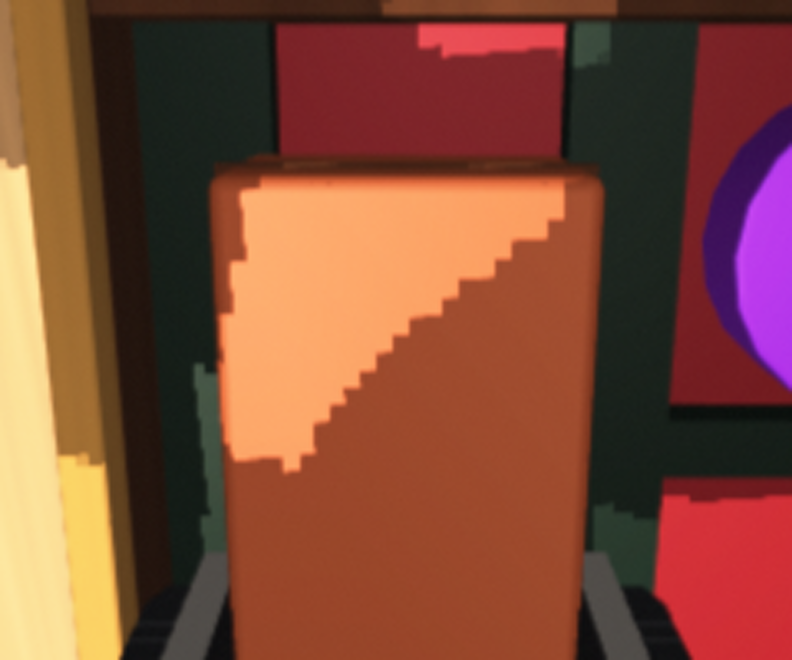

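View pics/s13.png

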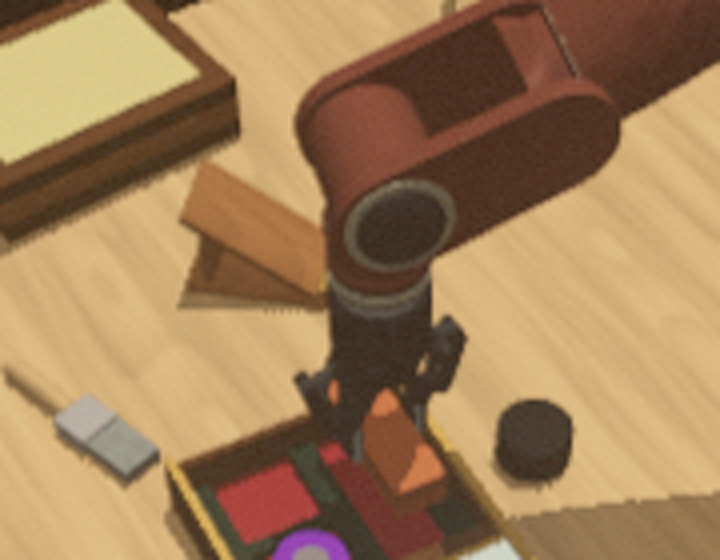

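Run:
```python
from fit import *
d=load('wrist'); s=bot.sense()
f=lambda U,V,z:pw(d,*cor(U,V,200,80,3.3),z=z)
l=f(276,24,.02);r=f(570,24,.02);rr=f(697,24,.02);print(l,r,rr, 'widths',np.linalg.norm(l-r),np.linalg.norm(rr-r))
ll=f(655,600,.02); e=rr-ll; print('yaw from edge x=.0025', np.arctan2(-e[0],e[1]),ll)
zt=s['eef_pos'][2]+.0542
a=f(212,178,zt);b=f(603,178,zt);print('box end',a,b,np.linalg.norm(a-b),(a+b)/2,'yaw',np.arctan2((b-a)[1],(b-a)[0]))
c2=(f(237,640,zt)+f(577,640,zt))/2; m=(a+b)/2; print('axis yaw',np.arctan2(-(m-c2)[0],(m-c2)[1]))
save(d['img'],'w14.png',(390,10,640,340),2.4)
```

```text
[0.49486505 0.01057019 0.02      ] [0.54656216 0.00643511 0.02      ] [0.568836  0.0046535 0.02     ] widths 0.05186223078588485 0.022344977897370763
yaw from edge x=.0025 -0.07394506250127025 [ 0.56048551 -0.10806895  0.02      ]
box end [ 0.49569949 -0.00854039  0.10079135] [ 0.5380119  -0.01188504  0.10079135] 0.04244439944646593 [ 0.51685569 -0.01021272  0.10079135] yaw -0.07888268657247786
axis yaw -0.07989943675007728
```

View pics/w14.png

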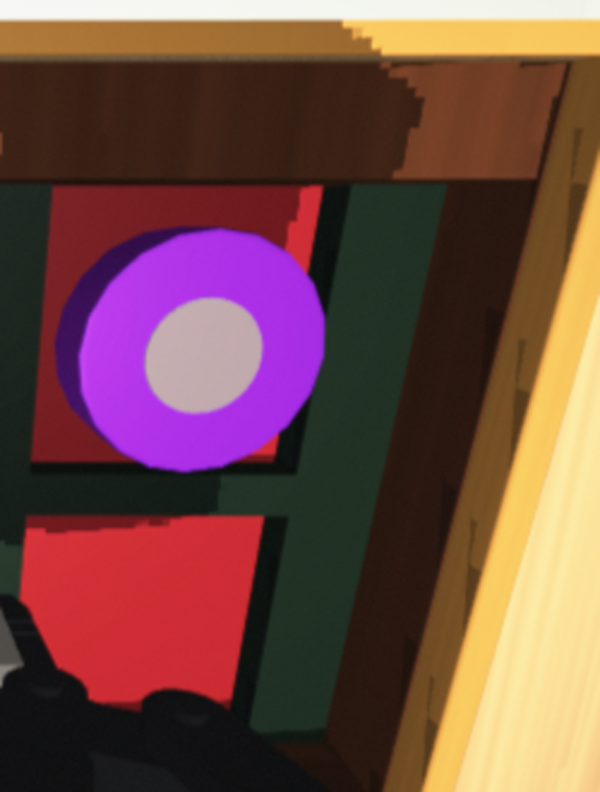

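```bash
python3 -m jog '[[1,1,0,0,0,0,35],[1,1,-8,0,0,0,35],[0,1,-10,0,0,0,35],[0,0,-10,0,0,0,35],[0,0,-10,0,0,0,35],[0,0,-8,0,0,0,35],[0,0,-5,0,0,0,35],[0,0,-2,0,0,0,35]]'
python3 - <<'E'
from h import *
d=grab('wrist');d=grab('wrist'); s=bot.sense(); print(s['eef_pos'],s['wrist_force'])
save(d['img'],'w15.png',(200,60,440,280),3)
E
```

```text
clock: 12.15
eef_pos: [0.5148, -0.0724, -0.0071]
tcp_rot: [-0.001, 0.734, 0.679, -0.001]
wrist_force: [-0.3, -1.1, -2.1]
opening: 0.0443
[ 0.51524891 -0.07250501 -0.0063681 ] [-0.54555156  0.7645937  -1.03375103]
```

View pics/w15.png

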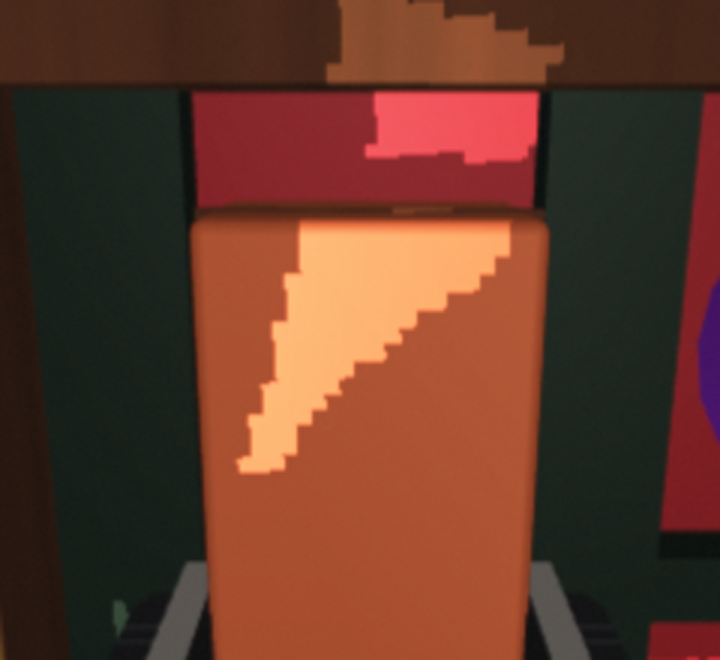

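Run:
```python
from fit import *
d=load('wrist'); s=bot.sense()
f=lambda U,V,z:pw(d,*cor(U,V,200,60,3),z=z)
yaw=-.0755; R=np.array([[np.cos(yaw),-np.sin(yaw)],[np.sin(yaw),np.cos(yaw)]])
P=dict(l=f(182,90,.02),r=f(546,90,.02),rr=f(704,90,.02))
zt=s['eef_pos'][2]+.0542
P.update(a=f(192,220,zt),b=f(548,220,zt),c=f(211,600,zt),d=f(529,600,zt))
for k in P: print(k,(R.T@P[k][:2]*1e3).round(1))
```

```text
l [491.9  48.2]
r [544.4  48. ]
rr [567.2  47.9]
a [497.4  32.3]
b [540.7  32.2]
c [497.1 -19. ]
d [540.8 -19.1]
```

```bash
python3 -m jog '[[0,0,-1,0,0,0,35],[0,0,-1,0,0,0,35],[0,0,-1,0,0,0,35],[0,0,-1,0,0,0,35],[0,0,-1,0,0,0,35],[0,0,-1,0,0,0,35],[0,0,-0.5,0,0,0,35],[0,0,0,0,0,0,35]]'
python3 - <<'E'
from h import *
s=bot.sense(); print(s['eef_pos'],s['wrist_force'])
E
```

```text
clock: 13.05
eef_pos: [0.5154, -0.0725, -0.0123]
tcp_rot: [-0.001, 0.734, 0.679, -0.001]
wrist_force: [-1.3, -0.3, 1.5]
opening: 0.0438
[ 0.51541508 -0.07252066 -0.01226223] [-1.29647015 -0.28172618  1.53319759]
```

```bash
python3 -m jog '[[0,0,-0.5,0,0,0,35],[0,0,-0.5,0,0,0,35],[0,0,-0.5,0,0,0,35],[0,0,0,0,0,0,35],[0,0,0,0,0,0,35],[0,0,0,0,0,0,35],[0,0,0,0,0,0,35],[0,0,0,0,0,0,35]]'
python3 - <<'E'
from h import *
s=bot.sense(); print(s['eef_pos'],s['wrist_force'])
d=grab('wrist');C=cloud(d);print(C[160,320],C[200,320],C[200,300],C[200,345])
E
```

```text
clock: 13.85
eef_pos: [0.5155, -0.0726, -0.0124]
tcp_rot: [-0.001, 0.734, 0.679, -0.001]
wrist_force: [-6.8, 1.8, 12.7]
opening: 0.0437
[ 0.51554601 -0.0725557  -0.01241692] [-6.79063173  1.79498334 12.72248345]
[ 0.51871754 -0.01688215  0.04229867] [ 0.51741522 -0.03283924  0.04115721] [ 0.50975726 -0.03173865  0.04278271] [ 0.52717379 -0.03349987  0.04146444]
```

```bash
python3 -m jog '[[0,0,0.5,0,0,0,35],[0,0,0.5,0,0,0,44],[0,0,0,0,0,0,46],[0,0,0,0,0,0,50],[0,0,0,0,0,0,55],[0,0,0,0,0,0,60],[0,0,0,0,0,0,64],[0,0,0,0,0,0,64]]'; python3 -m jog '[[0,0,5,0,0,0,64],[0,0,10,0,0,0,64],[0,0,20,0,0,0,64],[0,0,25,0,0,0,64],[0,0,25,0,0,0,64],[0,0,25,0,0,0,75],[0,0,25,0,0,0,85],[0,0,20,0,0,0,85]]'
python3 - <<'E'
from h import *
d=grab('wrist');save(d['img'],'w16.png');d=grab('scene'); save(d['img'],'s16.png',(220,100,480,310),3)
E
```

```text
clock: 14.7
eef_pos: [0.5153, -0.0725, -0.0132]
tcp_rot: [-0.001, 0.734, 0.679, -0.001]
wrist_force: [-0.4, 0.1, -1.2]
opening: 0.0645
clock: 15.5
eef_pos: [0.5161, -0.0727, 0.1449]
tcp_rot: [0.001, 0.734, 0.679, 0.0]
wrist_force: [-0.2, -0.2, -0.3]
opening: 0.0851
```

View pics/w16.png

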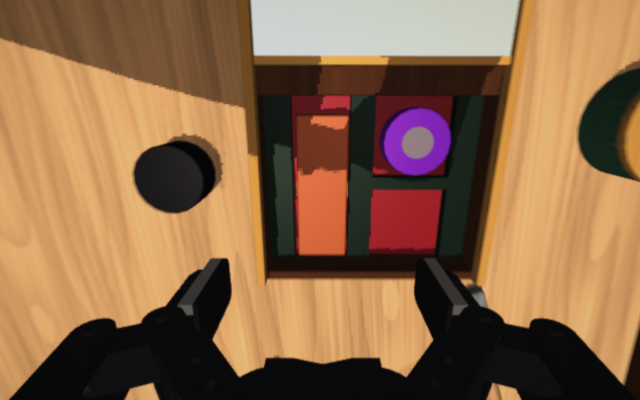

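View pics/s16.png

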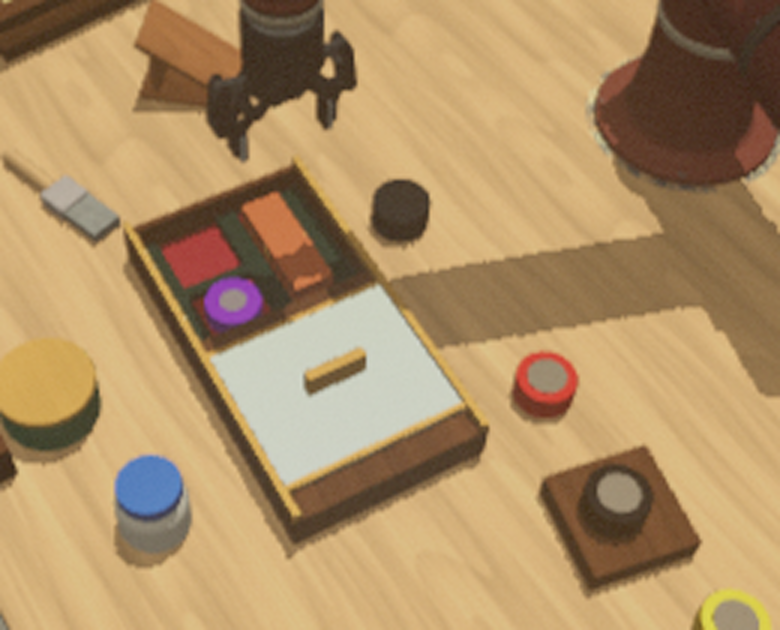

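```bash
python3 -m jog '[[0,20,10,0,0,0,85],[-5,40,10,0,0,0,85],[-10,45,0,0,0,0,85],[-10,45,0,0,0,0,85],[-10,45,0,0,0,0,85],[-10,45,0,0,0,0,85],[-10,45,0,0,0,0,85],[-10,40,0,0,0,0,85]]'; python3 -m jog '[[-10,40,0,0,0,0,85],[-6,30,0,0,0,0,85],[-6,20,0,0,0,0,85],[-5,10,0,0,0,0,85],[-4,3,0,0,0,0,85],[0,0,0,0,0,0,85],[0,0,0,0,0,0,85],[0,0,0,0,0,0,85]]'
python3 - <<'E'
from h import *
d=grab('wrist');save(d['img'],'w17.png');s=bot.sense();print(s['eef_pos'],s['q'])
E
```

```text
clock: 16.4
eef_pos: [0.449, 0.2543, 0.161]
tcp_rot: [-0.001, 0.734, 0.679, -0.001]
wrist_force: [1.2, 0.3, 0.1]
opening: 0.085
clock: 17.2
eef_pos: [0.4197, 0.3547, 0.1619]
tcp_rot: [-0.001, 0.735, 0.678, -0.001]
wrist_force: [-0.7, -0.5, -0.3]
opening: 0.0851
[0.41976773 0.35473143 0.1619707 ] [ 5.65563391e-01 -9.92826983e-02  1.82800813e+00  1.12729060e-03
  1.41445563e+00  6.45324245e-01]
```

View pics/w17.png

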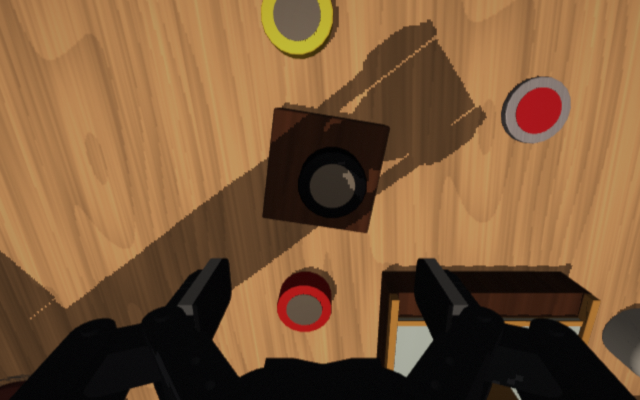

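Run:
```python
from fit import *
d=load('wrist'); C=cloud(d); save(d['img'],'w18.png',(255,95,405,245),4)
g=(C[...,2]>.055)&(C[...,2]<.07); g[:100]=0;g[240:]=0;g[:,:260]=0;g[:,400:]=0
P=C[g]; (x,y),r=cv2.minEnclosingCircle((P[:,:2]*1000).astype(np.float32)); print(g.sum(),P.mean(0),(P.max(0)+P.min(0))/2,x,y,r, np.median(P[:,2]))
```

```text
3678 [0.42799332 0.36102604 0.06202778] [0.42788462 0.35956413 0.05998582] 427.9839782714844 359.5306091308594 31.009319305419922 0.062081555475282796
```

View pics/w18.png

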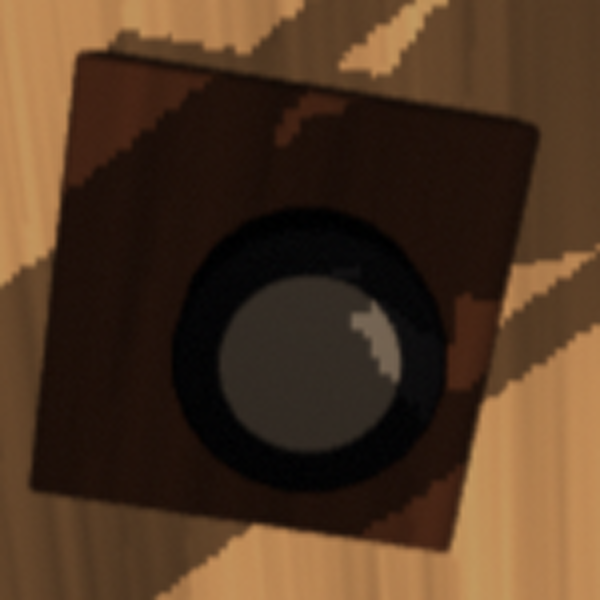

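```bash
python3 -m jog '[[4,3,-5,0,0,0,85],[4,2,-15,0,0,0,85],[0,0,-20,0,0,0,85],[0,0,-20,0,0,0,85],[0,0,-20,0,0,0,85],[0,0,-15,0,0,0,85],[0,0,-10,0,0,0,85],[0,0,0,0,0,0,85]]'
python3 - <<'E'
from fit import *
from scipy.spatial.transform import Rotation as Rn
d=grab('wrist');d=grab('wrist');C=cloud(d);save(d['img'],'w19.png');s=bot.sense();print(s['eef_pos'])
q=s['tcp_rot'];R=Rn.from_quat(np.r_[q[1:],q[0]]).as_matrix();Q=(C-s['eef_pos'])@R*1e3
g=(C[...,2]>.055)&(C[...,2]<.067)&(np.hypot(C[...,0]-.428,C[...,1]-.36)<.045)&(np.hypot(Q[...,0],Q[...,1])<38)
P=Q[g]; print(g.sum(),P.min(0),P.max(0),cv2.minEnclosingCircle(P[:,:2].astype(np.float32)),np.median(P[:,2]))
E
```

```text
clock: 18.05
eef_pos: [0.4262, 0.3597, 0.0546]
tcp_rot: [-0.001, 0.734, 0.679, -0.003]
wrist_force: [-0.8, 0.2, 0.1]
opening: 0.0849
[0.4277075  0.36069473 0.05719835]
8366 [-32.05286683 -30.35796344  -7.47473687] [29.58424707 30.94887457  2.17221672] ((-1.1987985372543335, 0.0685015544295311), 31.16045379638672) -4.903065905397611
```

View pics/w19.png

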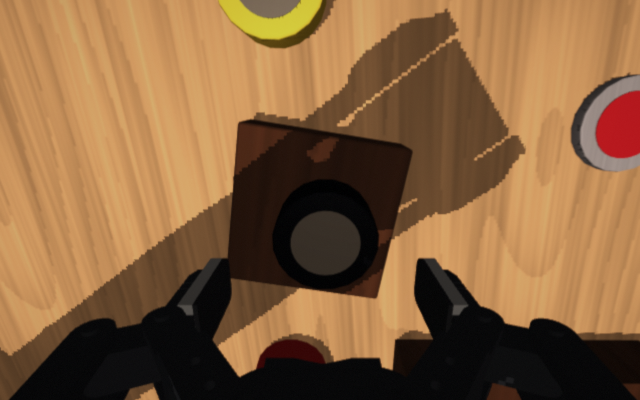

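```bash
python3 -m jog '[[0,-1,-8,0,0,0,85],[0,0,-10,0,0,0,85],[0,0,-10,0,0,0,85],[0,0,-10,0,0,0,85],[0,0,-7,0,0,0,85],[0,0,-4,0,0,0,85],[0,0,-1,0,0,0,85],[0,0,0,0,0,0,85]]'; python3 -m jog '[[0,0,0,0,0,0,75],[0,0,0,0,0,0,66],[0,0,0,0,0,0,60],[0,0,0,0,0,0,55],[0,0,0,0,0,0,50],[0,0,0,0,0,0,50],[0,0,0,0,0,0,50],[0,0,0,0,0,0,50]]' 60
python3 - <<'E'
from h import *
d=grab('wrist');save(d['img'],'w20.png');s=bot.sense();print(s['eef_pos'])
E
```

```text
clock: 18.95
eef_pos: [0.4274, 0.3596, 0.0069]
tcp_rot: [-0.001, 0.734, 0.679, -0.001]
wrist_force: [0.5, -0.1, 0.2]
opening: 0.0847
clock: 19.75
eef_pos: [0.428, 0.3599, 0.0081]
tcp_rot: [-0.001, 0.734, 0.679, -0.0]
wrist_force: [-1.5, -0.9, 5.5]
opening: 0.0601
[0.42800144 0.35987651 0.0080367 ]
```

View pics/w20.png

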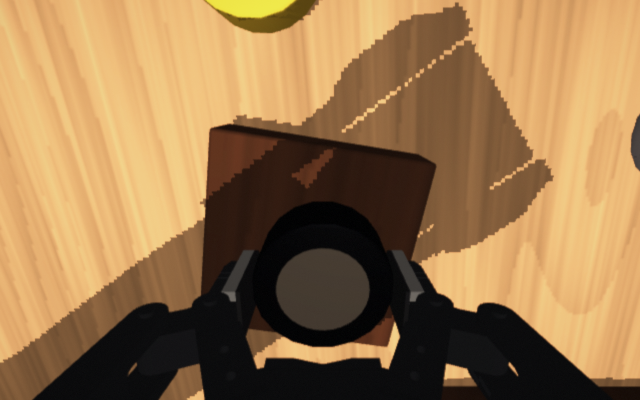

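```bash
python3 -m jog '[[0,0,3,0,0,0,50],[0,0,8,0,0,0,50],[0,0,20,0,0,0,50],[0,0,25,0,0,0,50],[2,-5,30,0,0,0,50],[5,-15,30,0,0,0,50],[10,-30,20,0,0,0,50],[15,-40,4,0,0,0,50]]'; python3 -m jog '[[15,-42,0,0,0,0,50],[15,-42,0,0,0,0,50],[15,-42,0,0,0,0,50],[15,-42,0,0,0,0,50],[15,-42,0,0,0,0,50],[15,-42,0,0,0,0,50],[15,-42,0,0,0,0,50],[15,-42,0,0,0,0,50]]'; python3 -m jog '[[12,-30,0,0,0,0,50],[4,-16,0,0,0,0,50],[0,-5,-5,0,0,0,50],[0,0,-5,0,0,0,50],[0,0,-5,0,0,0,50],[0,0,0,0,0,0,50],[0,0,0,0,0,0,50],[0,0,0,0,0,0,50]]'
python3 - <<'E'
from h import *
d=grab('wrist');save(d['img'],'w21.png');s=bot.sense();print(s['eef_pos'],s['q'])
E
```

```text
clock: 20.6
eef_pos: [0.4607, 0.2703, 0.1506]
tcp_rot: [0.0, 0.733, 0.68, 0.002]
wrist_force: [2.0, 0.6, -2.3]
opening: 0.0599
clock: 21.4
eef_pos: [0.5791, -0.0682, 0.1465]
tcp_rot: [-0.001, 0.734, 0.679, -0.001]
wrist_force: [0.8, 0.9, -2.2]
opening: 0.0598
clock: 22.2
eef_pos: [0.5954, -0.1168, 0.1322]
tcp_rot: [-0.001, 0.734, 0.679, -0.001]
wrist_force: [-0.3, -0.5, -2.8]
opening: 0.06
[ 0.59553143 -0.11700964  0.1323167 ] [-3.16311245e-01  6.22696408e-02  1.71960230e+00 -5.17815386e-04
  1.36121873e+00 -2.38424782e-01]
```

View pics/w21.png

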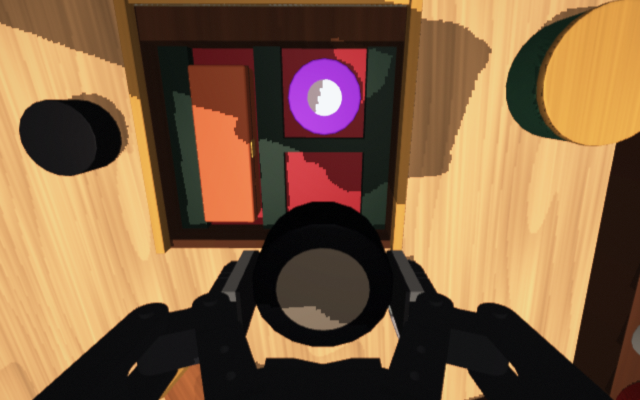

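Run:
```python
from h import *
d=load('wrist');save(d['img'],'w22.png',(130,20,415,260),2.8)
```

```text
(no output)
```

View pics/w22.png

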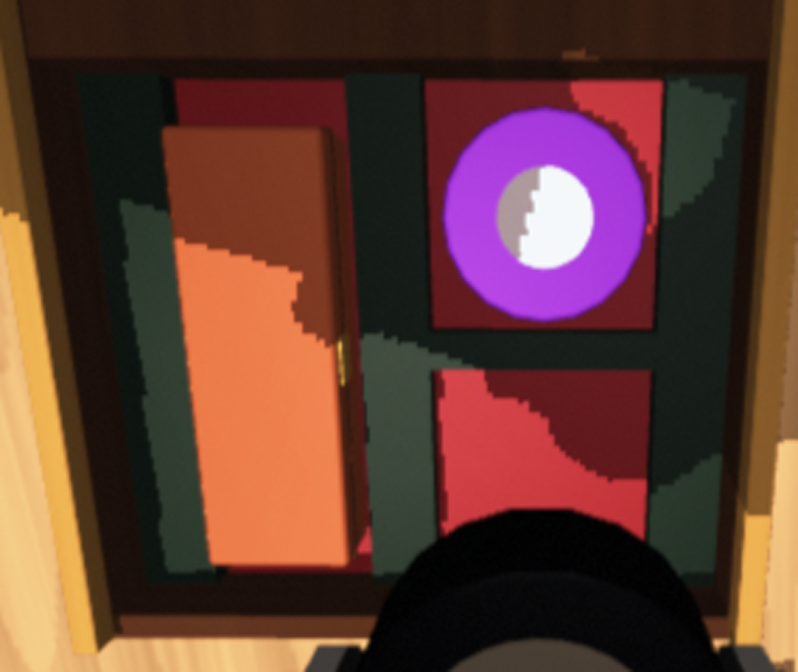

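Run:
```python
from fit import *
from scipy.spatial.transform import Rotation as Rn
d=load('wrist')
L=[];uv=[]
def a(P,U,V): L.append(P);uv.append(cor(U,V,130,20,2.8))
a((.0025,.08,.02),424,77);a((.0745,.08,.02),664,79);a((.0025,.006,.02),431,328);a((.0745,.006,.02),657,330);a((.0025,-.006,.02),433,370);a((.0745,-.006,.02),652,370)
a((-.0195,.08,.02),345,77);a((-.0195,-.08,.02),374,574);a((.0975,.08,.02),745,75);a((-.0975,.08,.02),78,73);a((-.0735,.08,.02),163,76)
p=fitpose(d,np.array(L),uv,[.56,-.08,-.08]); print('case',p)
c,sn=np.cos(p[2]),np.sin(p[2]); R=np.array([[c,-sn],[sn,c]])
s=bot.sense(); disc=p[:2]+R@[.0385,-.043]; print('disc bay',disc)
C=cloud(d);q=s['tcp_rot'];Rt=Rn.from_quat(np.r_[q[1:],q[0]]).as_matrix();Q=(C-s['eef_pos'])@Rt*1e3
g=(Q[...,2]>-57)&(Q[...,2]<-51)&(np.hypot(Q[...,0],Q[...,1])<40)
P=Q[g]; print(g.sum(),P.min(0),P.max(0),cv2.minEnclosingCircle(P[:,:2].astype(np.float32)),np.median(P[:,2]))
A=np.c_[P[:,:2],np.ones(len(P))];print(np.linalg.lstsq(A,P[:,2],rcond=None)[0])
(u0,u1),r=cv2.minEnclosingCircle((C[g][:,:2]*1e3).astype(np.float32)); print('disc now',u0,u1,r, 'move',disc*1e3-[u0,u1])
for n,U,V,z in [('a',164,128,.04),('b',330,128,.04),('c',211,565,.04),('d',347,565,.04)]: print(n,(R.T@(pw(d,*cor(U,V,130,20,2.8),z=z)[:2]-p[:2])*1e3).round(1))
cc=cor(544,214,130,20,2.8); print('violet',R.T@(pw(d,*cc,z=.032)[:2]-p[:2]))
```

```text
res px [[-1.2, -1.0], [1.6, -1.5], [-0.6, 1.4], [0.2, 1.0], [-0.9, 0.0], [1.4, 0.3], [0.0, -1.1], [-0.0, 3.8], [1.0, 0.0], [-0.4, -0.0], [-1.3, -1.0]]
case [ 0.56057365 -0.07469159 -0.08092653]
disc bay [ 0.59547161 -0.12066314]
14476 [-31.06537116 -37.24293836 -56.99851948] [ 30.93172179  39.33054606 -51.01327329] ((7.076776027679443, 0.9333454966545105), 38.3978157043457) -53.94241428142152
[ 5.91649002e-03 -1.65182543e-04 -5.39394110e+01]
disc now 597.10009765625 -110.02546691894531 38.399356842041016 move [ -1.62848853 -10.63766996]
a [-66.1  63.3]
b [-20.5  63.5]
c [-67.  -65.2]
d [-23.7 -65. ]
violet [0.03846867 0.04132203]
```

```bash
python3 -m jog '[[0,-2,-8,0,0,0,50],[0,-2,-18,0,0,0,50],[0,0,-22,0,0,0,50],[0,0,-22,0,0,0,50],[0,0,-20,0,0,0,50],[0,0,-10,0,0,0,50],[0,0,-4,0,0,0,50],[0,0,0,0,0,0,50]]';  python3 - <<'E'
from h import *
d=grab('wrist');save(d['img'],'w23.png');s=bot.sense();print(s['eef_pos'],s['q'])
save(d['img'],'w24.png',(200,140,440,360),3)
E
```

```text
clock: 23.05
eef_pos: [0.5953, -0.1215, 0.0277]
tcp_rot: [-0.001, 0.734, 0.679, -0.001]
wrist_force: [0.4, -0.0, -2.5]
opening: 0.0604
[ 0.59593055 -0.12172823  0.02859157] [-3.23509444e-01  1.78135575e-01  1.78033248e+00 -5.91497119e-04
  1.18410734e+00 -2.44681631e-01]
```

View pics/w23.png

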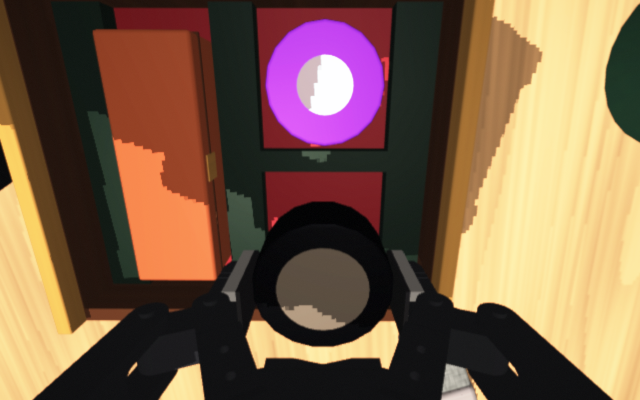

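View pics/w24.png

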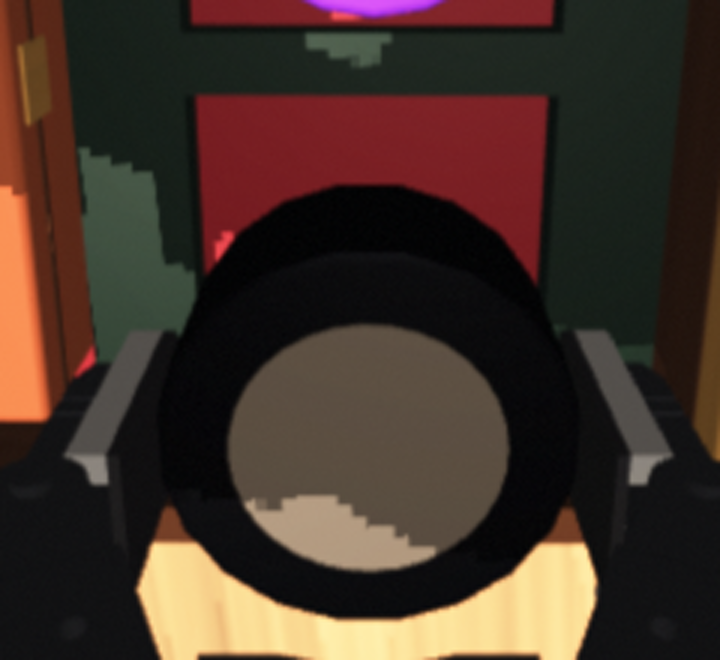

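Run:
```python
from fit import *
d=load('wrist')
L=[(.0025,-.006,.02),(.0745,-.006,.02),(.0025,.006,.02),(.0745,.006,.02)]
uv=[cor(U,V,200,140,3) for U,V in [(187,95),(556,95),(183,28),(561,28)]]
def f(t): 
    p=[t[0],t[1],-.078]; return (proj(d,pose2(p,L))-np.array(uv)).ravel()
r=least_squares(f,[.56,-.075]);print(r.x,r.fun.round(1)); c,s=np.cos(-.078),np.sin(-.078)
print('disc bay',r.x+np.array([[c,-s],[s,c]])@[.0385,-.043])
C=cloud(d);e=bot.sense()['eef_pos']; g=(abs(C[...,2]-e[2]-.054)<.003)&(np.hypot(C[...,0]-e[0],C[...,1]-e[1])<.034)
P=C[g]; print((P.max(0)+P.min(0))/2,P.max(0)-P.min(0))
```

```text
[ 0.56056519 -0.07427369] [-0.8 -0.7  1.  -0.7 -0.7  0.8  0.6  0.8]
disc bay [ 0.59559753 -0.12014291]
[ 0.59637931 -0.12186436  0.0825918 ] [0.0650906  0.06219753 0.00599611]
```

```bash
python3 -m jog '[[0,1,-5,0,0,0,50],[0,0,-8,0,0,0,50],[0,0,-8,0,0,0,50],[0,0,-7,0,0,0,50],[0,0,-4,0,0,0,50],[0,0,-2,0,0,0,50],[0,0,-1,0,0,0,50],[0,0,0,0,0,0,50]]';python3 -m jog '[[0,0,-1,0,0,0,50],[0,0,-1,0,0,0,50],[0,0,-1,0,0,0,50],[0,0,-1,0,0,0,50],[0,0,-1,0,0,0,50],[0,0,-0.5,0,0,0,50],[0,0,-0.5,0,0,0,50],[0,0,0,0,0,0,50]]'
python3 - <<'E'
from h import *
s=bot.sense();print(s['eef_pos'],s['wrist_force'])
E
```

```text
clock: 23.9
eef_pos: [0.5955, -0.1205, -0.007]
tcp_rot: [-0.001, 0.734, 0.679, -0.001]
wrist_force: [0.3, -0.2, -2.0]
opening: 0.0603
clock: 24.7
eef_pos: [0.5953, -0.1205, -0.0132]
tcp_rot: [-0.001, 0.734, 0.679, -0.001]
wrist_force: [-0.6, -0.3, -1.7]
opening: 0.0598
[ 0.59531023 -0.12049136 -0.01317648] [-0.60428008 -0.31574788 -1.72036429]
```

```bash
python3 -m jog '[[0,0,-0.5,0,0,0,50],[0,0,-0.5,0,0,0,50],[0,0,-0.3,0,0,0,50],[0,0,-0.2,0,0,0,50],[0,0,0,0,0,0,50],[0,0,0,0,0,0,50],[0,0,0,0,0,0,50],[0,0,0,0,0,0,50]]'
python3 - <<'E'
from h import *
s=bot.sense();print(s['eef_pos'],s['wrist_force'])
E
```

```text
clock: 25.5
eef_pos: [0.5955, -0.1206, -0.0139]
tcp_rot: [-0.001, 0.734, 0.679, -0.001]
wrist_force: [-4.5, 1.2, 5.6]
opening: 0.0596
[ 0.5954629  -0.1205523  -0.01393596] [-4.46054053  1.17995514  5.58554862]
```

```bash
python3 -m jog '[[0,0,0.3,0,0,0,58],[0,0,0.3,0,0,0,61],[0,0,0,0,0,0,63],[0,0,0,0,0,0,66],[0,0,0,0,0,0,69],[0,0,0,0,0,0,71],[0,0,0,0,0,0,72],[0,0,0,0,0,0,72]]'; python3 -m jog '[[0,0,5,0,0,0,72],[0,0,10,0,0,0,72],[0,0,20,0,0,0,72],[0,0,25,0,0,0,72],[0,0,25,0,0,0,72],[0,0,25,0,0,0,72],[0,0,25,0,0,0,72],[0,0,20,0,0,0,72]]'
python3 - <<'E'
from h import *
d=grab('wrist');d=grab('wrist');save(d['img'],'w25.png');s=bot.sense();print(s['eef_pos'],s['wrist_force'])
d=grab('top');save(d['img'],'t25.png',(260,165,405,260),5)
E
```

```text
clock: 26.3
eef_pos: [0.5954, -0.1205, -0.014]
tcp_rot: [-0.001, 0.734, 0.679, -0.001]
wrist_force: [0.2, -0.2, 0.6]
opening: 0.0718
clock: 27.1
eef_pos: [0.5961, -0.1207, 0.1441]
tcp_rot: [0.001, 0.734, 0.679, 0.0]
wrist_force: [-0.0, 0.5, 0.3]
opening: 0.0715
[ 0.59799408 -0.12133927  0.14629862] [ 0.46806401 -0.73617189  0.08742986]
```

View pics/w25.png

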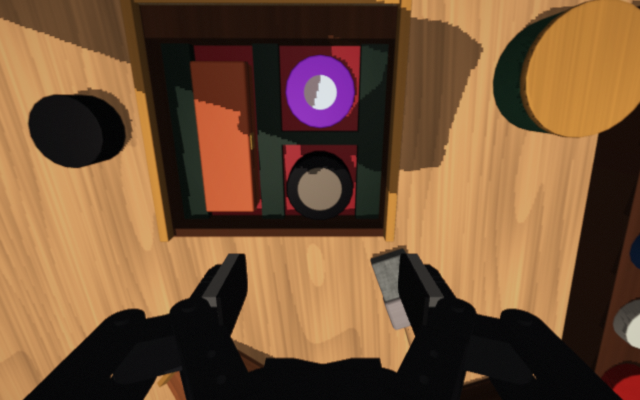

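View pics/t25.png

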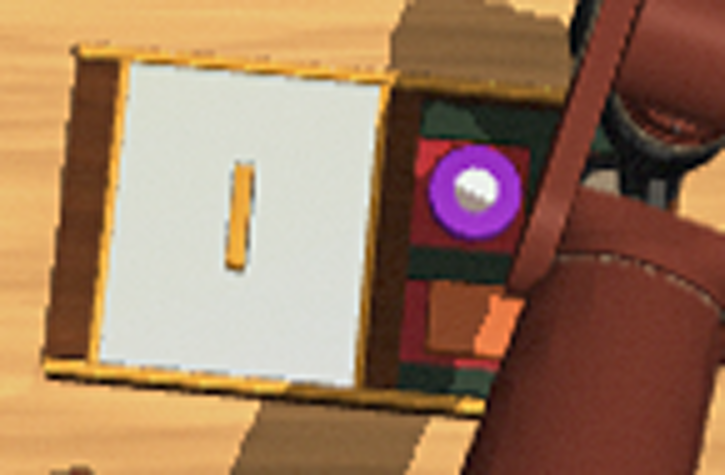

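Run:
```python
from fit import *
d=load('wrist');C=cloud(d)
p=[.5604,-.0746,-.078];c,s=np.cos(p[2]),np.sin(p[2]);R=np.array([[c,-s],[s,c]])
X=C.copy();X[...,:2]=(C[...,:2]-p[:2])@R
def q(n,m):
    P=X[m]*1e3; A=np.c_[P[:,:2]-P[:,:2].mean(0),np.ones(len(P))];k=np.linalg.lstsq(A,P[:,2],rcond=None)[0]
    print(n,m.sum(),np.percentile(P,1,axis=0).round(1),np.percentile(P,99,axis=0).round(1),'mid',((np.percentile(P,1,axis=0)+np.percentile(P,99,axis=0))/2).round(1),'slope',k.round(3))
i=(abs(X[...,1])<.078)
z=X[...,2]
q('box',i&(X[...,0]>-.08)&(X[...,0]<-.01)&(z>.035)&(z<.05))
q('disc',i&(X[...,0]>0)&(X[...,0]<.08)&(X[...,1]<-.005)&(z>.035)&(z<.05))
q('violet',i&(X[...,0]>0)&(X[...,0]<.08)&(X[...,1]>0.005)&(z>.027)&(z<.05))
```

```text
box 7833 [-66.6 -63.   37. ] [-22.6  63.   41.5] mid [-44.6   0.   39.3] slope [-9.0000e-03  0.0000e+00  3.9841e+01]
disc 3426 [  9.7 -71.4  37.6] [ 66.8 -13.8  41.8] mid [ 38.3 -42.6  39.7] slope [-2.0000e-03 -5.0000e-03  4.0044e+01]
violet 3927 [11.3 13.2 30. ] [66.4 68.4 33.7] mid [38.8 40.8 31.9] slope [-0.   -0.   31.96]
```

Run:
```python
from fit import *
d=load('top')
p=[.5604,-.0746,-.078];c,s=np.cos(p[2]),np.sin(p[2]);R=np.array([[c,-s],[s,c]])
for U,V in [(245,163),(235,268),(240,216)]:
    w=pw(d,*cor(U,V,260,165,5),z=.0835); print(w,(w[:2]-p[:2])@R)
for y in (0,.05,.25): print(y,np.array(p[:2])+R@[0,y])
print(bot.sense()['eef_pos'])
```

```text
[0.60855368 0.10644709 0.0835    ] [0.03389991 0.1842488 ]
[0.54233954 0.11138325 0.0835    ] [-0.03249754  0.18401049]
[0.57500324 0.10891875 0.0835    ] [0.00025889 0.18409867]
0 [ 0.5604 -0.0746]
0.05 [ 0.56429605 -0.02475202]
0.25 [0.57988023 0.17463989]
[ 0.59675294 -0.12095508  0.14372517]
```

```bash
python3 -m jog '[[-2,20,5,0,0,0,60],[-2,40,5,0,0,0,40],[-2,45,0,0,0,0,20],[-2,45,0,0,0,0,0],[-2,45,0,0,0,0,0],[-3,40,0,0,0,0,0],[-3,25,0,0,0,0,0],[-3,11,0,0,0,0,0]]' 40; python3 -m jog '[[0,0,-10,0,0,0,0],[0,0,-15,0,0,0,0],[0,0,-15,0,0,0,0],[0,0,-15,0,0,0,0],[0,0,-10,0,0,0,0],[0,0,-5,0,0,0,0],[0,0,0,0,0,0,0],[0,0,0,0,0,0,0]]'
python3 - <<'E'
from h import *
from scipy.spatial.transform import Rotation as Rn
d=grab('wrist');save(d['img'],'w26.png');s=bot.sense();print(s['eef_pos'],s['opening'])
C=cloud(d);q=s['tcp_rot'];Rt=Rn.from_quat(np.r_[q[1:],q[0]]).as_matrix();Q=(C-s['eef_pos'])@Rt*1e3
m=(abs(Q[...,0])<16)&(abs(Q[...,1])<30)&(Q[...,2]<-20)&(Q[...,2]>-60)
v,u=np.nonzero(m); i=np.argsort(-Q[m][:,2])[:5];print(Q[m][i].round(0).tolist(),np.c_[u,v][i].tolist())
d=grab('scene');save(d['img'],'s26.png',(250,130,440,290),4)
E
```

```text
clock: 28.05
eef_pos: [0.5749, 0.1525, 0.1492]
tcp_rot: [-0.002, 0.733, 0.68, -0.002]
wrist_force: [0.5, 0.8, -0.2]
opening: 0.0001
clock: 28.85
eef_pos: [0.5768, 0.1505, 0.0815]
tcp_rot: [-0.001, 0.734, 0.679, -0.0]
wrist_force: [0.7, 0.6, 0.2]
opening: 0.0004
[0.57703586 0.15054342 0.08185459] -0.00020526499536292815
[[11.0, 5.0, -33.0], [11.0, -3.0, -33.0], [11.0, -5.0, -33.0], [11.0, -5.0, -33.0], [11.0, 3.0, -34.0]] [[334, 245], [317, 245], [314, 245], [313, 245], [330, 245]]
```

View pics/w26.png

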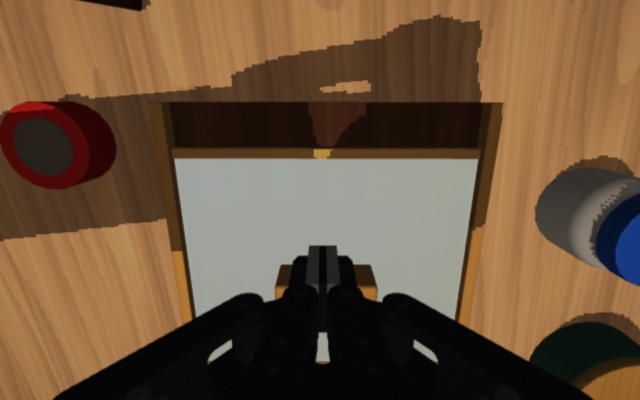

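View pics/s26.png

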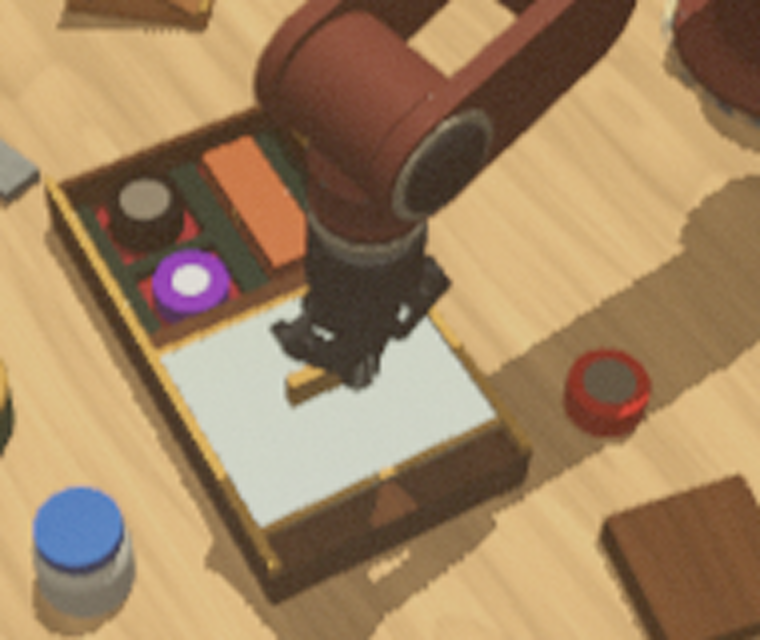

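```bash
python3 -m jog '[[0,0,-8,0,0,0,0],[0,0,-10,0,0,0,0],[0,0,-10,0,0,0,0],[0,0,-8,0,0,0,0],[0,0,-6,0,0,0,0],[0,0,-4,0,0,0,0],[0,0,-2,0,0,0,0],[0,0,0,0,0,0,0]]'; python3 -m jog '[[-0.4,-5,0,0,0,0,0],[-0.4,-5,0,0,0,0,0],[-0.4,-4,0,0,0,0,0],[-0.4,-4,0,0,0,0,0],[-0.4,-4,0,0,0,0,0],[-0.4,-4,0,0,0,0,0],[-0.4,-4,0,0,0,0,0],[-0.4,-4,0,0,0,0,0]]'
python3 - <<'E'
from h import *
d=grab('scene');save(d['img'],'s27.png',(250,130,440,290),4)
E
```

```text
clock: 29.75
eef_pos: [0.5763, 0.1505, 0.0328]
tcp_rot: [-0.001, 0.734, 0.679, -0.001]
wrist_force: [-0.5, -0.3, 0.1]
opening: 0.0002
clock: 30.55
eef_pos: [0.5735, 0.1163, 0.0332]
tcp_rot: [-0.001, 0.734, 0.679, -0.0]
wrist_force: [1.4, 1.6, -1.0]
opening: 0.0001
```

View pics/s27.png

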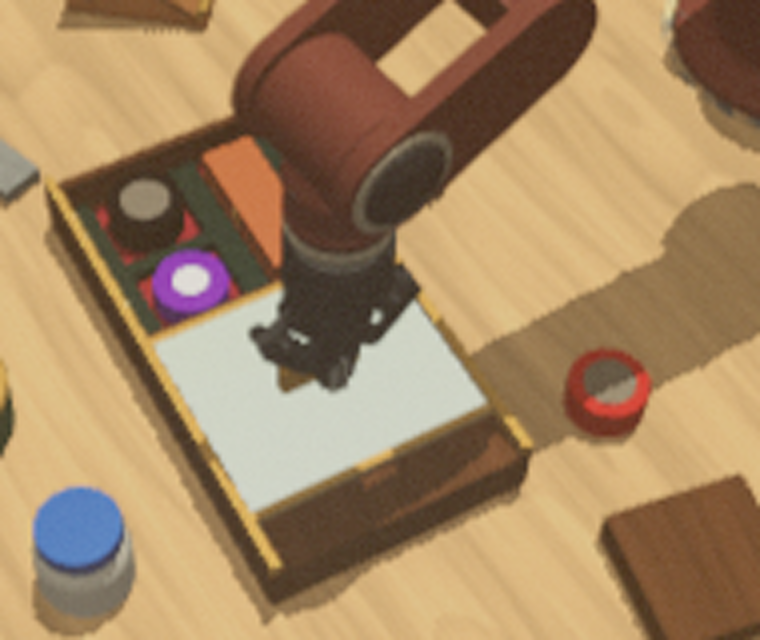

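```bash
python3 -m jog '[[-0.5,-7,0,0,0,0,0],[-0.7,-9,0,0,0,0,0],[-0.8,-10,0,0,0,0,0],[-0.8,-10,0,0,0,0,0],[-0.8,-10,0,0,0,0,0],[-0.8,-10,0,0,0,0,0],[-0.8,-10,0,0,0,0,0],[-0.8,-10,0,0,0,0,0]]'; python3 -m jog '[[-0.8,-10,0,0,0,0,0],[-0.8,-10,0,0,0,0,0],[-0.8,-10,0,0,0,0,0],[-0.8,-10,0,0,0,0,0],[-0.7,-9,0,0,0,0,0],[-0.6,-8,0,0,0,0,0],[-0.5,-6,0,0,0,0,0],[-0.4,-5,0,0,0,0,0]]';  python3 -m jog '[[-0.3,-4,0,0,0,0,0],[-0.3,-4,0,0,0,0,0],[-0.2,-3,0,0,0,0,0],[-0.2,-2,0,0,0,0,0],[-0.1,-2,0,0,0,0,0],[-0.1,-2,0,0,0,0,0],[-0.1,-1,0,0,0,0,0],[0,-1,0,0,0,0,0]]'
python3 - <<'E'
from h import *
d=grab('scene');save(d['img'],'s28.png',(250,130,440,290),4)
E
```

```text
clock: 31.4
eef_pos: [0.5671, 0.0396, 0.0331]
tcp_rot: [-0.001, 0.734, 0.679, -0.001]
wrist_force: [0.3, 2.2, 0.1]
opening: 0.0003
clock: 32.2
eef_pos: [0.5616, -0.0281, 0.0329]
tcp_rot: [-0.001, 0.734, 0.679, -0.001]
wrist_force: [0.2, 2.0, 2.3]
opening: 0.0003
clock: 33.0
eef_pos: [0.5602, -0.0465, 0.0328]
tcp_rot: [-0.001, 0.734, 0.679, -0.001]
wrist_force: [-0.7, 2.1, 0.9]
opening: 0.0
```

View pics/s28.png

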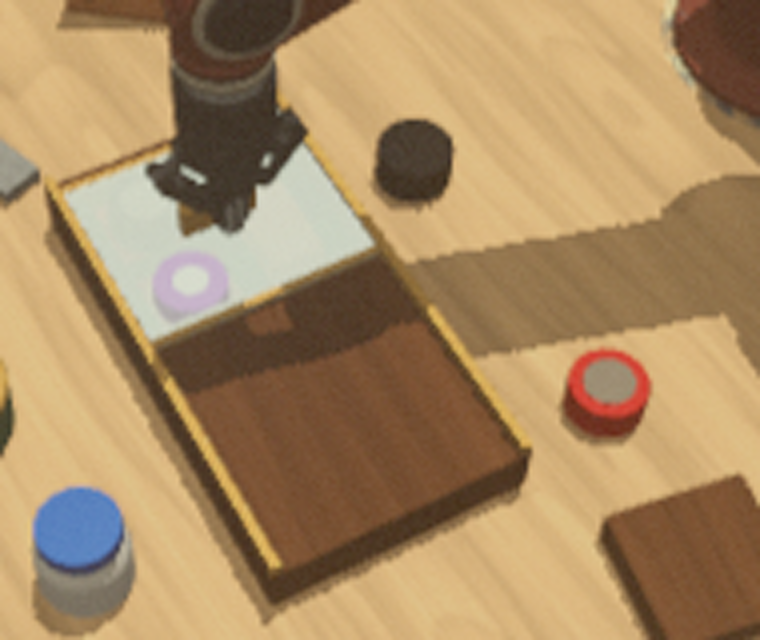

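```bash
python3 -m jog '[[-0.1,-2,0,0,0,0,0],[-0.1,-2,0,0,0,0,0],[-0.1,-1,0,0,0,0,0],[-0.1,-1,0,0,0,0,0],[-0.1,-1,0,0,0,0,0],[0,-0.5,0,0,0,0,0],[0,-0.5,0,0,0,0,0],[0,-0.5,0,0,0,0,0]]'; python3 -m jog '[[0,-0.5,0,0,0,0,0],[0,-0.5,0,0,0,0,0],[0,-0.5,0,0,0,0,0],[0,-0.5,0,0,0,0,0],[0,-0.5,0,0,0,0,0],[0,0,0,0,0,0,0],[0,0,0,0,0,0,0],[0,0,0,0,0,0,0]]'
python3 - <<'E'
from h import *
s=bot.sense();print(s['eef_pos'],s['wrist_force'])
E
```

```text
clock: 33.85
eef_pos: [0.5599, -0.055, 0.0329]
tcp_rot: [-0.001, 0.734, 0.679, -0.001]
wrist_force: [-1.3, 1.5, -0.9]
opening: -0.0002
clock: 34.65
eef_pos: [0.5601, -0.0576, 0.0331]
tcp_rot: [-0.001, 0.734, 0.679, -0.001]
wrist_force: [-1.1, 1.3, 0.5]
opening: 0.0002
[ 0.56012882 -0.05764748  0.0331195 ] [-1.13932092  1.31939918  0.46127157]
```

```bash
python3 -m jog '[[0,-0.5,0,0,0,0,0],[0,-0.5,0,0,0,0,0],[0,-0.5,0,0,0,0,0],[0,0,0,0,0,0,0],[0,0,0,0,0,0,0],[0,0,0,0,0,0,0],[0,0,0,0,0,0,0],[0,0,0,0,0,0,0]]'
python3 - <<'E'
from h import *
s=bot.sense();print(s['eef_pos'],s['wrist_force'])
d=grab('scene');save(d['img'],'s29.png',(255,145,385,245),6)
E
```

```text
clock: 35.45
eef_pos: [0.5601, -0.0578, 0.0331]
tcp_rot: [-0.002, 0.734, 0.679, 0.0]
wrist_force: [-0.4, 6.0, 0.9]
opening: -0.0
[ 0.56008844 -0.05775366  0.03312872] [-0.4048742   5.9526571   0.85464319]
```

View pics/s29.png

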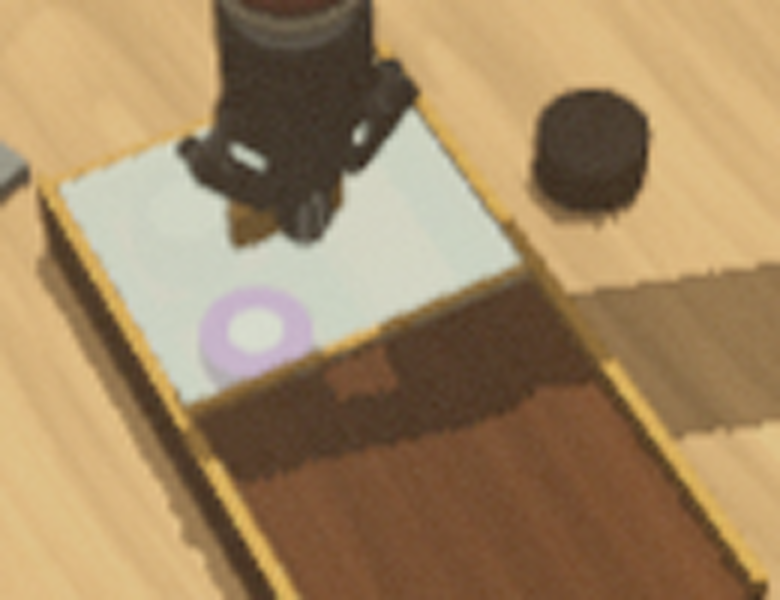

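```bash
python3 -m jog '[[0,2,0,0,0,0,0],[0,4,0,0,0,0,0],[0,6,0,0,0,0,0],[0,8,0,0,0,0,0],[0,5,5,0,0,0,0],[0,0,15,0,0,0,0],[0,0,25,0,0,0,0],[0,0,30,0,0,0,0]]'; python3 -m jog '[[0,20,30,0,0,0,0],[0,30,30,0,0,0,0],[-5,40,30,0,0,0,0],[-10,40,20,0,0,0,0],[-10,40,0,0,0,0,0],[-10,40,0,0,0,0,0],[-5,20,0,0,0,0,0],[0,5,0,0,0,0,0]]'
python3 - <<'E'
from fit import *
d=grab('scene');save(d['img'],'s30.png')
d=grab('top');save(d['img'],'t30.png',(260,165,405,260),5)
s=bot.sense();print(s['eef_pos'],s['wrist_force'])
C=cloud(d);p=[.5604,-.0746,-.078];c,s=np.cos(p[2]),np.sin(p[2]);R=np.array([[c,-s],[s,c]])
X=C.copy();X[...,:2]=(C[...,:2]-p[:2])@R
m=(X[...,2]>.07)&(X[...,2]<.09)&(abs(X[...,0])<.05)&(abs(X[...,1])<.05);print('fin',m.sum(),X[m].mean(0))
E
```

```text
clock: 36.3
eef_pos: [0.5594, -0.0339, 0.109]
tcp_rot: [-0.001, 0.734, 0.679, -0.001]
wrist_force: [0.8, 0.0, -0.1]
opening: -0.0004
clock: 37.1
eef_pos: [0.5195, 0.2029, 0.2195]
tcp_rot: [-0.0, 0.733, 0.68, 0.0]
wrist_force: [-1.1, -0.9, -0.5]
opening: -0.0002
[0.52017345 0.20116999 0.21899071] [-0.73678964 -1.03612712  0.28032756]
fin 82 [ 0.00101909 -0.00245205  0.08261288]
```

View pics/t30.png

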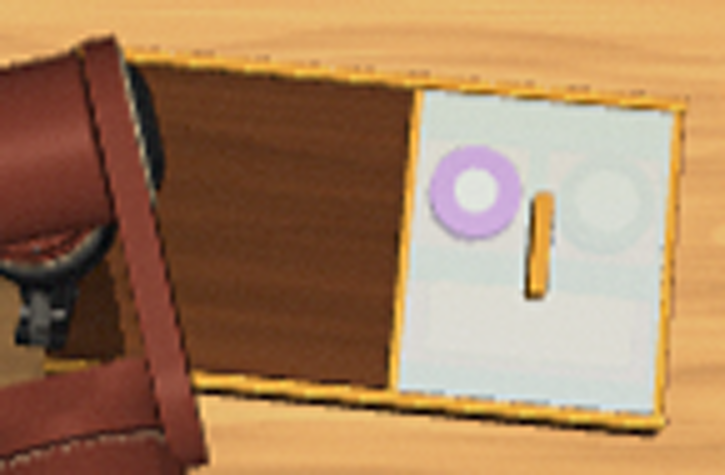

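View pics/s30.png

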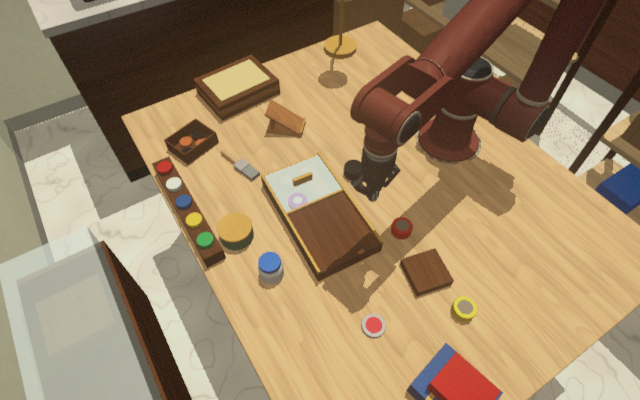

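```bash
python3 -m jog '[[0,0,0,0,0,0,0],[0,0,0,0,0,0,0],[0,0,0,0,0,0,0],[0,0,0,0,0,0,0],[0,0,0,0,0,0,0],[0,0,0,0,0,0,0],[0,0,0,0,0,0,0],[0,0,0,0,0,0,0]]'; python3 -c "
from bench import bot
print(bot.sign_off())"
```

```text
clock: 38.0
eef_pos: [0.52, 0.2008, 0.2178]
tcp_rot: [-0.001, 0.734, 0.679, -0.001]
wrist_force: [0.8, 0.8, -0.1]
opening: -0.0
the job is handed in; nothing more can be done
None
```

I packed both pieces, shut the frosted door over them, and handed the job in at 38 s of the 72 s allowed. The hand-in reports no verdict, so these are my own last checks:

- **Cedar box:** centre at case x ≈ -44.6 mm, y ≈ 0, top at about 40 mm and level. It is below the 46 mm rim.
- **Onyx disc:** centre at case x ≈ 38.3 mm, y ≈ -42.6 mm, top at about 40 mm and level. It is also below the rim.
- **Violet striker:** still in its bay, at about (38.8, 40.8) mm.
- **Door:** it slid with only about 2 N of push until it met its stop, where the force rose to 6 N. The top picture shows it shut with the box and disc underneath. Depth put the brass pull 2.5 mm from the middle, which is about the error of the case fit and camera.
- **Other things on the table:** the queen coin, jar, brush, black stack and the red and yellow look-alikes stand where they were in the last scene picture. I checked that by eye only, not by measuring.

**Failed or disagreed:** my first grasp of the cedar box closed on air. The reported TCP lay about 30–37 mm beyond the fingertips seen in the wrist depth, so I used the measured tip position from then on. Separate fits of the case position differed by up to about 2–3 mm, within the play of the bays.

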